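# Renew the battery of a sloping-front pressure calibrator

## Robot

A 7-joint arm with a two-finger parallel gripper is mounted at the origin on a cart in front of the work surface, level with it; the furniture and walls round the work are solid. World frame = base frame: x ahead of the robot, y to its left, z up, the work surface at z = 0. Lengths are in m, angles in degrees, forces in N, time in s.
With the tool pointing down it reaches from about 0.4 to 0.875 m from the base axis. Payload 4.4 kg.
Tool frame: the origin (TCP) lies midway between the tips of the shut fingers; the grasp point (between the pads) lies 19 mm behind it; z points along the fingers, y is the line along which they close (so a half turn about z gives the same grasp; the last joint's range is limited). The gripper opens to 85 mm and grips with 20 to 120 N. Pads are 22 mm wide; open, the fingers measure 114 mm over their backs; the gripper's body (76 mm by 85 mm) begins 54 mm behind the grasp point. The pads swing forward as they close: fully open they stand 13 mm farther back than shut.
Start: joints at [62.407, 36.005, 2.206, 86.941, -1.547, 57.084, -1.146], TCP at [0.263, -0.595, 0.231] pointing down, gripper open.
Joint ranges: [-175.42, 175.42], [-21.48, 121.26], [-71.46, 75.88], [10.55, 141.38], [-63.04, 243.04], [13.31, 113.54], [-168.57, 168.57]. Speed limits (degrees/s): [147.25, 147.25, 180, 180, 180, 180, 180].

## Interface

Orientations are given as [roll, pitch, yaw] about the fixed x, y, z axes, in that order (R = Rz(yaw) Ry(pitch) Rx(roll)).
In Python, from workcell import r gives the robot as it stands. The module is installed in compiled form; this text tells all that it offers.
- The arm moves only by the tool jog_arm, never from a script. Its argument "steps" is a list that holds one entry, the list of rows, each a list of 5 numbers: the shift along the tool's x, y, z in mm, then the turn about the tool's z in rad, then the closure, from 0 (fully open) to 1 (shut). A call has exactly 8 rows; each row is the pose to reach, as a shift and turn from the pose commanded when the call began, along the tool's axes at that moment; what a row does not reach only later rows make up. A row lasts 1/12 s, in which the tool goes at most 41.7 mm and 7.16 degrees, less where a joint would pass 70% of its speed; a pose out of reach is approached as far as the arm can. A call with a gripper value outside its range is refused whole. The fingers move at their own pace and stop on an object; "force" is the grip in N (left out, the last holds). Time passes only in rows, so rows that repeat a pose let the fingers close, or fill a call up. It gives the time, the measured TCP pose, the force, the opening and the grip force at its end, in the units of the state.
- r.get_state(): the state, without advancing time (a new reading comes with each control period).
- r.camera(name): name is "scene" or "top" or "wrist"; returns a dict with "frame" (384x512x3 uint8, red, green, blue), "depth" (384x512 float32, m along the optical axis (not along the pixel's ray), 0 where there is no reading), "fx", "fy", "cx", "cy" (pixels), "k1" (the pictures are not rectified: a ray, as slopes to the right and down, at radius r is drawn at 1 + k1 r^2 times it, then the intrinsics apply), "camera_from_world" (4x4, takes a point from world to camera coordinates). Camera axes: x right, y up, looking along -z (the intrinsics and any distortion apply to the point x, -y, -z); pixel columns grow to the right and rows downward; lengths in m; the calibration is good to about 2 mm. A picture is of the moment at which its call begins.
- r.hand_in(): hands the job in; it is judged then, once.
Trained networks look in the newest picture that a camera, given by its name, has taken for a name from the list of things; names that differ only in an ending like _2 or _b are one class to them, and where a whole thing is asked for, a point or a joint stands for the part that bears it (a point fixed in the world has none). Each returns a list of dicts, best first, with "p" (0 to 1); they miss things now and then, are a little off and sometimes report something else, mostly with a low value. They report only what shows in the picture. A call takes as long as a camera call.
- r.recognise(camera, thing): "bbox" ([left, top, width, height] in pixels, round what is visible of it).
- r.cut_out(camera, thing): "pixels" (384x512 bool, what is visible of it) and "bbox" ([left, top, width, height] in pixels, round what is visible of it).
- r.pinpoint(camera, thing): "position" ([row, column] in pixels: a listed point, or the origin of a listed thing).
The state is a dict: "time": time; "joint_positions": joint angles; "joint_velocities": joint speeds; "joint_efforts": joint torques, N m; "tool_pos": TCP position; "ee_rot": TCP orientation; "wrist_force": force on the tool from outside, world axes, zero at the start; "ft_torque": the same for the moment, N m; "opening": finger opening in m; "gripper_force": force on a finger pad.
Only numpy, scipy, OpenCV 4.12 (cv2) and the standard library are available. Lean on these libraries where they do the work, as an engineer would, in place of code of your own. Each camera call takes 0.05 s, during which the arm holds its last target. There are 200 camera calls.

## Task

Put the calibrator back in service: slide the fresh battery cell that stands on the bench, nub outward as it stands, into the battery port on the calibrator's sloping panel and let go of it, then close the port with the red bayonet cap. Find the entry slots with the cap's two lugs, push the cap in against the spring, turn it clockwise about a quarter turn, as far as it goes, and let the spring lift it home into its lock, so that it stays when released. Do not force the cap, and leave the mug, the spare gauge and the screwdriver where they are.

Things in the scene. Friction and masses are not known exactly. Their poses are not given: they have to be found in the camera images.
- calibrator: Light grey bench instrument with dark side cheeks, fixed, 218 wide (y) x 240 deep (x) x 170 high; display and keys on a control panel that slopes up at 30 degrees from 55 mm height at the front (-x, toward the robot) to 170 mm at the back; a low carrying handle on the flat top at the back reaches 200 mm. Origin: centre of the underside, z up, x from front to back.
- battery_port: Round metal-rimmed battery port in the right half of the sloping panel, fixed to the calibrator. Origin: centre of the mouth, on the collar's top face (61 mm outside diameter, 6 mm above the panel). z: the port's axis, out of the panel, 30 degrees from vertical, leaning to the front; x: up the slope; y: to the left. Bore 38 mm in diameter, 84 mm deep, a contact disc on a spring at its bottom.
- port_entry (a point): Point on the port's axis in the mouth, axes as the port's. Two entry slots facing each other, 12 mm wide, reaching 26 mm from the axis, run 20 mm down its wall. The slotted ring, screwed in tight, stands differently each time: the line through both slots is turned 20 to 60 degrees counterclockwise (seen from outside) from x; how far is to be felt or seen, not read from this pose.
- port_channel (a point): Point on the port's axis 9.5 mm below the mouth, level with the channels' ceiling. From each entry slot a channel runs clockwise (seen from outside) under the collar, to a solid stop. Just before the stop, 80 degrees round from the entry slot, the ceiling has a notch 3 mm higher, in which the lug locks. A red dot on the ring's face stands 20 degrees clockwise of the middle of each entry slot.
- port_lock (a point): Point on the port's axis 14 mm below the mouth: here lies the cap's origin when locked. The cap's origin lies 1.5 mm below the mouth with the lugs resting on the collar, 5.5 mm below when (lugs in the slots) the nose first meets the cell's nub, 17 mm below with the lugs up against the channel's ceiling, 19.5 mm below when pushed right in (head on the collar).
- port_cell (a point): Point on the port's axis 67 mm below the mouth: here lies the cell's origin when it rests on the unloaded spring, its nub then 5.5 mm below the mouth. A cell let go higher up in the bore slides down by itself.
- cell_spring (a joint): Contact spring at the bottom of the port: compression in m. 0 unloaded or with only a cell on it, 0.0085 with the cell in and the cap locked, 0.0115 with the lugs against the channel's ceiling, 0.014 with the cap pushed right in. Force 3 N at 0 plus 0.9 N per mm: 11 N locked, 16 N pushed right in.
- battery_cap: Red bayonet cap, loose, 60 g, 47.5 mm high, standing on its nose. Origin: centre of the nose's flat underside, z up toward the grip. Grey spigot, 34 mm diameter, from z = 0 to 19.5 mm, with two steel lugs on its +x and -x side, reaching 23.5 mm from the axis, 7 mm wide, from z = 1.5 to 7.5 mm; red head, 56 mm diameter, from z = 19.5 to 27.5 mm. A half turn about z gives the same cap.
- cap_grip (a point): Top of the cap's bar grip, centre, 47.5 mm above the cap's origin, axes as the cap's. The red bar is 46 mm long (x, in line with the lugs below, white marks at both ends), 14 mm thick (y) and stands 20 mm above the head.
- fresh_cell: Battery cell, black with a copper-coloured upper third, loose, about 140 g, cylinder of 33 mm diameter and 60 mm high with a steel nub of 1.5 mm on top; stands upright on the bench. Origin: centre of the flat bottom, z up toward the nub.
- mug: White enamel mug, 80 mm diameter, 86 mm high, loose, left of the calibrator; not to be moved. Origin: centre of its underside.
- spare_gauge: Spare dial gauge lying on its back, 91x67x33 mm, loose, right of the calibrator; not to be moved. Origin: centre of its underside.
- screwdriver: Yellow-handled screwdriver, 186 mm long, 25 mm thick, loose, lying near the front edge of the bench to the right; not to be moved. Origin: centre of its underside.

How it is judged (in metres and radians):
On the way:
1. the cell is in the port, let go, and lies on the contact spring (x of fresh_cell in the frame of battery_port between -0.004 and 0.004 m and y of fresh_cell in the frame of battery_port between -0.004 and 0.004 m and z of fresh_cell in the frame of battery_port between -0.071 and -0.062 m and not (contact force between the fingers and fresh_cell above 0.1 N)), for 0.2 s.
At the end, for the whole second after the job is handed in: Cell in the port, nub outward, its origin 70 to 80 mm below the mouth, the spring compressed 6.5 to 10.5 mm; the cap, released and at rest, held in its lock: origin 12 to 15.6 mm below the mouth, within 3.5 mm of the axis in x and y (cell within 4), axis within 0.12 rad of the port's (x of fresh_cell in the frame of battery_port between -0.004 and 0.004 m and y of fresh_cell in the frame of battery_port between -0.004 and 0.004 m and z of fresh_cell in the frame of battery_port between -0.08 and -0.07 m and value of joint cell_spring between 0.0065 and 0.0105 m and x of battery_cap in the frame of battery_port between -0.0035 and 0.0035 m and y of battery_cap in the frame of battery_port between -0.0035 and 0.0035 m and z of battery_cap in the frame of battery_port between -0.0156 and -0.012 m and angle between the z axis of battery_cap and the z axis of battery_port, either way round below 0.12 rad and linear speed of each of battery_cap, fresh_cell below 0.01 m/s); the robot touches nothing.
It fails at once if the mug is pushed more than 30 mm (distance of mug from where it was at the start of the episode above 0.03 m).
It fails at once if the spare gauge is pushed more than 30 mm (distance of spare_gauge from where it was at the start of the episode above 0.03 m).
It fails at once if the screwdriver is pushed more than 30 mm (distance of screwdriver from where it was at the start of the episode above 0.03 m).
It fails at once if the cap is forced: more than 100 N between it and the calibrator (contact force between battery_cap and calibrator above 100 N).
It also fails if it takes over 72 s, if anything falls off the work surface, if the arm or the gripper's body presses on something with over 40 N, if the wrist force passes 120 N, or if a joint passes its speed limit or range.

## Working session

There is one attempt and no reset: what is moved stays moved. The work goes in short steps, Python scripts to look and compute and a tool call to move; the robot and the scene stay as the last step left them, time stands still between calls to the robot, and variables do not carry over. Pictures are saved under pics/ and viewed, at most 10 in all, crops included, and the job is handed in when it is done.

Besides the shell and the picture viewer there is one more tool, called after "Call:" as name([rows], argument=value, ...), one row to a line, values as JSON. jog_arm: Moves the arm, as the interface text tells. Its arguments: {"type":"object","properties":{"steps":{"type":"array"},"force":{"type":"number"}},"required":["steps"]}

```bash
mkdir -p pics; ls; cat > h.py <<'E'
import numpy as np, cv2
from workcell import r
np.set_printoptions(precision=4,suppress=True)
def pix2cam(c,u,v):
    x=(u-c['cx'])/c['fx'];y=(v-c['cy'])/c['fy'];d=np.hypot(x,y);q=d
    for _ in range(20): q=d/(1+c['k1']*q*q)
    s=np.where(d>0,q/np.maximum(d,1e-9),1)
    return x*s,y*s
def cloud(c,mask=None):
    v,u=np.nonzero((c['depth']>0) if mask is None else (mask&(c['depth']>0)))
    x,y=pix2cam(c,u.astype(float),v.astype(float));z=c['depth'][v,u]
    P=np.stack([x*z,-y*z,-z],1);T=np.linalg.inv(c['camera_from_world'])
    return P@T[:3,:3].T+T[:3,3],u,v
def proj(c,P):
    P=np.atleast_2d(P);T=c['camera_from_world'];Q=P@T[:3,:3].T+T[:3,3]
    x=Q[:,0]/-Q[:,2];y=-Q[:,1]/-Q[:,2];s=1+c['k1']*(x*x+y*y)
    return np.stack([x*s*c['fx']+c['cx'],y*s*c['fy']+c['cy']],1)
def save(c,name,box=None,k=1):
    f=c['frame'][:,:,::-1]
    if box: f=f[box[1]:box[1]+box[3],box[0]:box[0]+box[2]]
    cv2.imwrite('pics/'+name,cv2.resize(f,None,fx=k,fy=k,interpolation=cv2.INTER_CUBIC))
E
python3 - <<'E'
from h import *
s=r.get_state();print(s)
for n in ['scene','top']:
    c=r.camera(n);save(c,n+'.png');print(n,np.linalg.inv(c['camera_from_world']),c['fx'],c['k1'])
    for t in ['calibrator','battery_port','battery_cap','fresh_cell','mug','spare_gauge','screwdriver']:
        k=r.cut_out(n,t)
        if k:
            P,_,_=cloud(c,k[0]['pixels']); print(t,round(k[0]['p'],2),k[0]['bbox'],np.median(P,0),P.min(0),P.max(0))
    for t in ['battery_port','port_entry','cap_grip','battery_cap','fresh_cell']:
        k=r.pinpoint(n,t);print(t,[(q['position'],round(q['p'],2)) for q in k[:2]])
E
```

```text
pics
{'time': 0.0, 'joint_positions': array([62.4063, 36.0597,  2.2001, 86.9969, -1.5442, 57.085 , -1.1453]), 'joint_velocities': array([ 0.069 ,  0.0668, -0.0276,  0.0585,  0.0545, -0.    , -0.0495]), 'joint_efforts': array([  0.0004, -56.3402,   1.2267, -19.3447,   0.0111,   0.0106,
         0.    ]), 'tool_pos': array([ 0.2623, -0.594 ,  0.2304]), 'ee_rot': array([-179.888 ,    0.0024,   23.8277]), 'wrist_force': array([-0.1784, -0.0344,  0.424 ]), 'ft_torque': array([-0.0394, -0.0069,  0.009 ]), 'gripper_force': 0.0, 'opening': 0.0854376449424723}
scene [[-0.7797  0.382  -0.4962 -0.1027]
 [-0.6262 -0.4793  0.6149  0.803 ]
 [-0.003   0.7902  0.6129  0.8874]
 [ 0.      0.      0.      1.    ]] 443.5539547273368 -0.07130197360826242
calibrator 0.96 [183.6, 130.4, 111.1, 110.9] [0.6149 0.0399 0.0998] [ 0.4767 -0.1916 -0.0465] [1.0054 0.1191 0.202 ]
battery_port 0.67 [236.5, 157.5, 20.0, 17.8] [ 0.6286 -0.0502  0.1235] [ 0.5896 -0.103   0.0862] [ 0.6732 -0.0057  0.1443]
battery_cap 0.66 [188.5, 288.7, 20.5, 23.9] [0.4367 0.3665 0.0287] [ 0.4136  0.3189 -0.0013] [0.4935 0.3908 0.0515]

[... 1219 characters left out ...]
fresh_cell 0.51 [345.2, 209.5, 18.2, 13.5] [ 0.4627 -0.2737  0.0586] [ 0.4477 -0.3116 -0.0023] [ 0.4782 -0.2625  0.0646]
mug 0.73 [126.8, 147.7, 38.6, 31.0] [0.62   0.3592 0.0328] [ 0.5747  0.2909 -0.006 ] [0.6539 0.4225 0.0938]
spare_gauge 0.63 [325.5, 153.4, 17.5, 24.8] [ 0.6123 -0.2287  0.0299] [ 0.5795 -0.2626  0.0036] [ 0.6588 -0.1956  0.0363]
screwdriver 0.58 [345.4, 210.7, 15.8, 14.7] [ 0.4628 -0.2725  0.0581] [ 0.4475 -0.2941  0.0019] [ 0.4782 -0.2625  0.0646]
battery_port [([156.2, 276.6], 0.91)]
port_entry [([156.1, 271.8], 0.72), ([154.4, 274.7], 0.42)]
cap_grip [([221.0, 137.0], 0.52)]
battery_cap [([218.5, 141.5], 0.8)]
fresh_cell [([215.1, 346.1], 0.66), ([165.0, 332.1], 0.18)]
```

```bash
python3 - <<'E'
import cv2,numpy as np
a=cv2.imread('pics/top.png');b=cv2.imread('pics/scene.png')
A=cv2.resize(a[100:240,110:390],None,fx=2.8,fy=2.8,interpolation=cv2.INTER_CUBIC)
B=cv2.resize(a[135:180,250:305],None,fx=4.4,fy=4.4,interpolation=cv2.INTER_CUBIC)
C=cv2.resize(a[200:240,120:160],None,fx=4.4,fy=4.4,interpolation=cv2.INTER_CUBIC)
D=cv2.resize(b[150:185,225:270],None,fx=4.4,fy=4.4,interpolation=cv2.INTER_CUBIC)
o=np.zeros((600,790,3),np.uint8);o[:392,:784]=A
x=0
for q in(B,C,D): o[395:395+q.shape[0],x:x+q.shape[1]]=q;x+=q.shape[1]+5
cv2.imwrite('pics/m1.png',o)
E
```

```text
(no output)
```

View pics/m1.png

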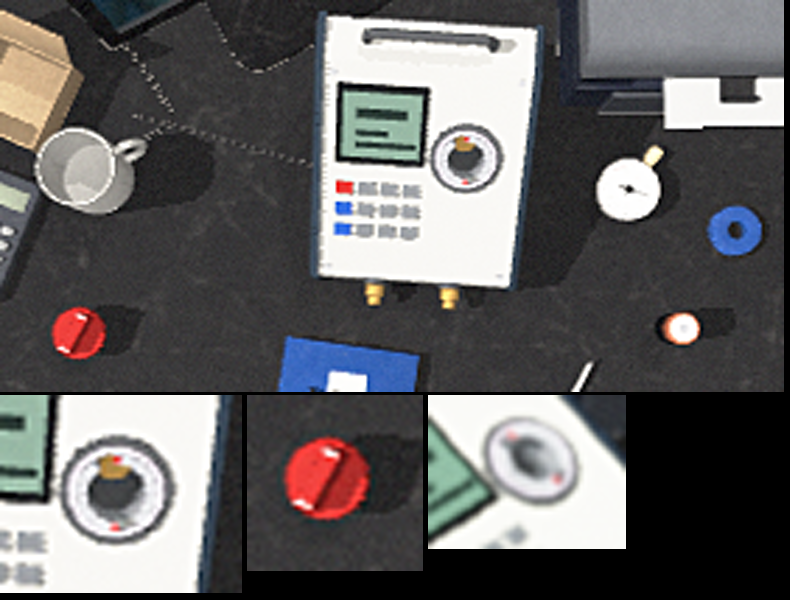

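View pics/scene.png

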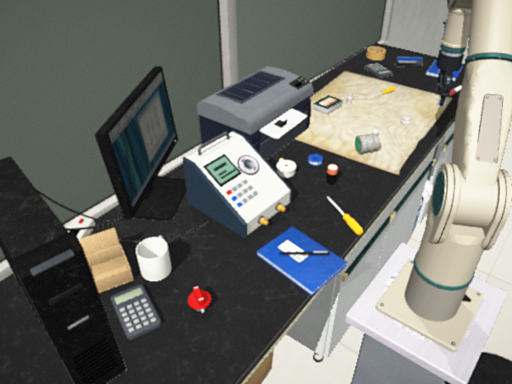

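Call:
jog_arm([
  [[0,40,0,0,0],[0,80,0,0,0],[0,120,0,0,0],[0,160,0,0,0],[0,200,0,0,0],[0,240,0,0,0],[0,280,0,0,0],[0,320,0,0,0]],
])

```text
time: 1.97
tool_pos: [0.3685, -0.8355, 0.2269]
ee_rot: [178.8, -0.4, 23.7]
wrist_force: [-3.4, -4.3, 1.2]
opening: 0.0854
gripper_force: 0.0
```

Call:
jog_arm([
  [[0,40,0,0,0],[0,80,0,0,0],[0,120,0,0,0],[0,160,0,0,0],[0,200,0,0,0],[0,200,0,0,0],[0,200,0,0,0],[0,200,0,0,0]],
])

```text
time: 2.63
tool_pos: [0.3748, -0.856, 0.1958]
ee_rot: [176.8, -0.1, 23.6]
wrist_force: [0.4, 0.2, -0.3]
opening: 0.0856
gripper_force: 0.0
```

```bash
python3 -c "
from h import *
s=r.get_state();print(s['joint_positions'],s['tool_pos'],s['ee_rot'],s['time'])"
```

```text
[ 61.2414  76.1155  64.4105  10.6085 -62.8573  95.9335   4.4235] [ 0.3748 -0.856   0.1958] [176.7838  -0.1318  23.5547] 2.6333
```

Call:
jog_arm([
  [[0,-40,0,0,0],[0,-80,0,0,0],[0,-120,0,0,0],[0,-160,0,0,0],[0,-200,0,0,0],[0,-200,0,0,0],[0,-200,0,0,0],[0,-200,0,0,0]],
])

```text
time: 3.3
tool_pos: [0.294, -0.6651, 0.1833]
ee_rot: [177.3, -0.4, 23.4]
wrist_force: [0.3, -1.6, 0.5]
opening: 0.0853
gripper_force: 0.0
```

```bash
python3 -c "
from h import *
s=r.get_state();print(s['joint_positions'],s['tool_pos'],s['ee_rot'],s['time'])"
```

```text
[ 35.4448  60.548   67.518   79.6354 -58.0564  74.3274  38.7318] [ 0.294  -0.6651  0.1833] [177.2963  -0.4448  23.3612] 3.3
```

Call:
jog_arm([
  [[0,0,-40,0,0],[0,0,-80,0,0],[0,0,-120,0,0],[0,0,-160,0,0],[0,0,-200,0,0],[0,0,-240,0,0],[0,0,-280,0,0],[0,0,-320,0,0]],
])

```text
time: 3.97
tool_pos: [0.2883, -0.6557, 0.5068]
ee_rot: [176.7, -0.2, 23.7]
wrist_force: [1.1, -1.6, -0.6]
opening: 0.0856
gripper_force: 0.0
```

Call:
jog_arm([
  [[0,0,-40,0,0],[0,0,-80,0,0],[0,0,-120,0,0],[0,0,-160,0,0],[0,0,-200,0,0],[0,0,-240,0,0],[0,0,-280,0,0],[0,0,-320,0,0]],
])

```text
time: 4.63
tool_pos: [0.2739, -0.6186, 0.6394]
ee_rot: [174.6, -0.4, 24.0]
wrist_force: [0.4, 0.4, -0.4]
opening: 0.0855
gripper_force: 0.0
```

```bash
python3 -c "
from h import *
s=r.get_state();print(s['joint_positions'],s['tool_pos'],s['ee_rot'],s['time'])"
```

```text
[ 61.6402  33.6311   8.0892  27.6236  -5.5522 113.4948  -0.3222] [ 0.2739 -0.6186  0.6394] [174.5839  -0.4194  23.9795] 4.6333
```

Call:
jog_arm([
  [[0,300,-300,0,0],[0,300,-300,0,0],[0,300,-300,0,0],[0,300,-300,0,0],[0,300,-300,0,0],[0,300,-300,0,0],[0,300,-300,0,0],[0,300,-300,0,0]],
])

```text
time: 5.3
tool_pos: [0.2822, -0.6457, 0.6378]
ee_rot: [172.4, -0.1, 23.6]
wrist_force: [-0.3, 0.0, -0.7]
opening: 0.0857
gripper_force: 0.0
```

```bash
python3 -c "
from h import *
s=r.get_state();print(s['joint_positions'],s['tool_pos'],s['ee_rot'],s['time'])"
```

```text
[ 61.72    36.4758  10.2081  22.7142  -7.1103 113.4857  -0.1698] [ 0.2822 -0.6457  0.6378] [172.4331  -0.0618  23.5538] 5.3
```

Call:
jog_arm([
  [[0,-20,-320,0,0],[0,-20,-320,0,0],[0,-20,-320,0,0],[0,-20,-320,0,0],[0,-20,-320,0,0],[0,-20,-320,0,0],[0,-20,-320,0,0],[0,-20,-320,0,0]],
])

```text
time: 5.97
tool_pos: [0.2361, -0.5407, 0.723]
ee_rot: [169.8, -0.1, 23.6]
wrist_force: [-0.2, 0.1, -0.0]
opening: 0.0853
gripper_force: 0.0
```

Call:
jog_arm([
  [[0,-20,-2000,0,0],[0,-20,-2000,0,0],[0,-20,-2000,0,0],[0,-20,-2000,0,0],[0,-20,-2000,0,0],[0,-20,-2000,0,0],[0,-20,-2000,0,0],[0,-20,-2000,0,0]],
])

```text
time: 6.63
tool_pos: [0.1893, -0.434, 0.7729]
ee_rot: [167.3, -0.1, 23.6]
wrist_force: [-0.3, -0.0, -0.6]
opening: 0.0854
gripper_force: 0.0
```

```bash
python3 -c "
from h import *
s=r.get_state();print(s['joint_positions'],s['tool_pos'],s['ee_rot'],s['time'])"
```

```text
[ 49.5205   9.1918  19.1528  45.1203  -3.7676 113.4766  -0.2328] [ 0.1893 -0.434   0.7729] [167.3457  -0.0891  23.5514] 6.6333
```

```bash
cat >> h.py <<'E'
from scipy.spatial.transform import Rotation as Ro
def tool():
    s=r.get_state();return Ro.from_euler('xyz',s['ee_rot'],degrees=True).as_matrix(),s['tool_pos'],s
def shift(*targets):
    R,p,s=tool()
    for t in targets: print('shift mm',(R.T@(np.array(t)-p))*1000)
def info():
    R,p,s=tool();print('t',s['time'],'p',p,'rot',s['ee_rot'],'z',R[:,2],'x',R[:,0],'q',s['joint_positions'],'F',s['wrist_force'],'op',s['opening'],s['gripper_force'])
E
python3 - <<'E'
from h import *
info();R,p,s=tool();z=R[:,2]
G=np.array([.463,-.273,.048]);shift(G+.019*z-.13*z,G+.019*z)
E
```

```text
t 6.6333 p [ 0.1893 -0.434   0.7729] rot [167.3457  -0.0891  23.5514] z [ 0.0889 -0.2002 -0.9757] x [0.9167 0.3996 0.0016] q [ 49.5205   9.1918  19.1528  45.1203  -3.7676 113.4766  -0.2328] F [-0.2864 -0.0244 -0.5587] op 0.08544436087815914 0.0
shift mm [ 314.1333 -196.2352  588.3876]
shift mm [ 314.1333 -196.2352  718.3876]
```

Call:
jog_arm([
  [[18,-11,34,0.1,0],[36,-22,68,0.2,0],[54,-34,102,0.3,0],[72,-45,136,0.4,0],[90,-56,170,0.5,0],[108,-67,204,0.6,0],[126,-79,238,0.7,0],[144,-90,270,0.785,0]],
])

```text
time: 7.3
tool_pos: [0.3107, -0.3494, 0.4877]
ee_rot: [171.1, -9.0, -21.0]
wrist_force: [0.5, 0.0, 0.2]
opening: 0.0856
gripper_force: 0.0
```

Call:
jog_arm([
  [[5,-22,34,0.1,0],[10,-44,68,0.2,0],[15,-67,102,0.3,0],[21,-90,136,0.4,0],[26,-112,170,0.5,0],[31,-135,204,0.6,0],[36,-157,238,0.7,0],[42,-180,270,0.785,0]],
])

```text
time: 7.97
tool_pos: [0.4402, -0.2542, 0.2034]
ee_rot: [-179.9, -12.7, -66.7]
wrist_force: [1.1, -0.7, 0.5]
opening: 0.0855
gripper_force: 0.0
```

```bash
python3 - <<'E'
from h import *
info();R,p,s=tool();z=R[:,2]
c=r.camera('wrist');save(c,'w1.png');k=r.cut_out('wrist','fresh_cell')
for q in k[:2]:
    P,_,_=cloud(c,q['pixels']);T=P[P[:,2]>.055];print(q['p'],len(P),np.median(T,0),T.min(0),T.max(0))
G=np.array([.463,-.273,.048]);shift(G+.019*z)
E
```

```text
t 7.9667 p [ 0.4402 -0.2542  0.2034] rot [-179.9242  -12.6595  -66.7053] z [ 0.0879 -0.2008 -0.9757] x [ 0.3858 -0.8962  0.2192] q [  12.7821   23.3864   10.6765  120.3467    9.7921   27.8384 -142.7476] F [ 1.1186 -0.6644  0.5455] op 0.08550291730760173 0.0
0.67 892 [ 0.4598 -0.2786  0.0613] [ 0.4447 -0.2945  0.059 ] [ 0.4756 -0.2626  0.0644]
shift mm [ -2.7509 -13.1639 173.2254]
```

Call:
jog_arm([
  [[1,-9,30,0,0],[1,-9,60,0,0],[1,-9,90,0,0],[1,-9,118,0,0],[1,-9,146,0,0],[1,-9,160,0,0],[1,-9,174,0,0],[1,-9,174,0,0]],
])

```text
time: 8.73
tool_pos: [0.4723, -0.2928, 0.0448]
ee_rot: [179.3, -11.7, -66.5]
wrist_force: [0.2, -0.3, -0.1]
opening: 0.0853
gripper_force: 0.0
```

Call:
jog_arm([
  [[0,0,0,0,0.6],[0,0,0,0,0.7],[0,0,0,0,1],[0,0,0,0,1],[0,0,0,0,1],[0,0,0,0,1],[0,0,0,0,1],[0,0,0,0,1]],
], force=40)

```text
time: 9.4
tool_pos: [0.4726, -0.2919, 0.0469]
ee_rot: [179.3, -11.8, -66.3]
wrist_force: [-0.2, -0.3, 7.2]
opening: 0.0297
gripper_force: 38.1
```

```bash
python3 - <<'E'
from h import *
info()
R,p,s=tool()
shift([.50,.233,.75],[.45,.21,.75])
E
```

```text
t 9.4 p [ 0.4726 -0.2919  0.0469] rot [179.3301 -11.7734 -66.3496] z [ 0.0711 -0.1916 -0.9789] x [ 0.3927 -0.8967  0.204 ] q [  22.9918   42.185     0.7052  118.8042   36.9053   13.4031 -168.5106] F [-0.2261 -0.3224  7.1638] op 0.029680435006185467 38.078930515330285
shift mm [-316.445  -226.4727 -786.867 ]
shift mm [-315.4558 -171.4518 -786.0174]
```

Call:
jog_arm([
  [[0,0,0,0,0.4],[0,0,0,0,0],[0,0,0,0,0],[0,0,0,0,0],[0,0,-35,-0.05,0],[0,0,-70,-0.17,0],[0,0,-105,-0.29,0],[0,0,-110,-0.41,0]],
])

```text
time: 10.07
tool_pos: [0.4672, -0.2699, 0.1585]
ee_rot: [174.8, -10.8, -42.0]
wrist_force: [1.0, 0.5, 0.1]
opening: 0.0854
gripper_force: 0.0
```

Call:
jog_arm([
  [[0,0,0,-0.12,0],[0,0,0,-0.24,0],[0,0,0,-0.36,0],[0,0,0,-0.48,0],[0,0,0,-0.6,0],[0,0,0,-0.72,0],[0,0,0,-0.84,0],[0,0,0,-0.96,0]],
])

```text
time: 10.73
tool_pos: [0.4645, -0.2702, 0.1534]
ee_rot: [168.4, -1.6, 12.6]
wrist_force: [-0.4, 0.4, -0.3]
opening: 0.0854
gripper_force: 0.0
```

Call:
jog_arm([
  [[0,0,0,-0.12,0],[0,0,0,-0.24,0],[0,0,0,-0.36,0],[0,0,0,-0.48,0],[0,0,0,-0.6,0],[0,0,0,-0.72,0],[0,0,0,-0.84,0],[0,0,0,-0.96,0]],
])

```text
time: 11.4
tool_pos: [0.4644, -0.2702, 0.1534]
ee_rot: [172.0, 8.5, 66.9]
wrist_force: [0.4, 0.1, -1.2]
opening: 0.0857
gripper_force: 0.0
```

Call:
jog_arm([
  [[0,0,0,-0.12,0],[0,0,0,-0.24,0],[0,0,0,-0.36,0],[0,0,0,-0.48,0],[0,0,0,-0.6,0],[0,0,0,-0.72,0],[0,0,0,-0.78,0],[0,0,0,-0.78,0]],
])

```text
time: 12.07
tool_pos: [0.4644, -0.2702, 0.1532]
ee_rot: [-179.7, 11.6, 111.9]
wrist_force: [-0.6, -0.1, 0.2]
opening: 0.0856
gripper_force: 0.0
```

```bash
python3 - <<'E'
from h import *
info();R,p,s=tool();z=R[:,2]
for n in ['wrist','top']:
    c=r.camera(n);k=r.cut_out(n,'fresh_cell')
    if n=='wrist':save(c,'w2.png')
    for q in k[:2]:
        P,_,_=cloud(c,q['pixels']);T=P[P[:,2]>.055];print(q['p'],len(P),len(T) and (np.median(T,0),T.min(0),T.max(0)))
G=np.array([.461,-.278,.048]);shift(G+.019*z)
E
```

```text
t 12.0667 p [ 0.4644 -0.2702  0.1532] rot [-179.6607   11.6376  111.908 ] z [ 0.0698 -0.1894 -0.9794] x [-0.3654  0.9087 -0.2017] q [ 56.5457  39.8803 -53.9011 116.7816  60.6854  48.8372 -12.9809] F [-0.5835 -0.0797  0.1503] op 0.08558632482659273 0.0
0.79 2138 (array([ 0.4604, -0.2763,  0.0612]), array([ 0.4446, -0.2943,  0.0551]), array([ 0.4765, -0.2621,  0.0645]))
0.37 42 (array([ 0.4684, -0.2659,  0.0595]), array([ 0.4625, -0.2678,  0.0562]), array([ 0.4743, -0.2642,  0.0633]))
shift mm [ 15.6634  -5.6338 123.5762]
```

Call:
jog_arm([
  [[16,-5,20,0,0],[16,-5,40,0,0],[16,-5,60,0,0],[16,-5,80,0,0],[16,-5,100,0,0],[16,-5,115,0,0],[16,-5,124,0,0],[16,-5,124,0,0]],
])

```text
time: 12.93
tool_pos: [0.4619, -0.2812, 0.0271]
ee_rot: [-179.6, 11.6, 111.8]
wrist_force: [-0.1, -0.1, -0.2]
opening: 0.0853
gripper_force: 0.0
```

Call:
jog_arm([
  [[0,0,0,0,0.6],[0,0,0,0,0.7],[0,0,0,0,1],[0,0,0,0,1],[0,0,0,0,1],[0,0,0,0,1],[0,0,0,0,1],[0,0,0,0,1]],
], force=40)

```text
time: 13.6
tool_pos: [0.4633, -0.2813, 0.0298]
ee_rot: [-179.7, 11.8, 111.8]
wrist_force: [-1.4, 1.0, 5.9]
opening: 0.032
gripper_force: 39.4
```

```bash
python3 - <<'E'
from h import *
info()
shift([.50,.233,.70],[.45,.21,.70])
E
```

```text
t 13.6 p [ 0.4633 -0.2813  0.0298] rot [-179.72     11.7643  111.8379] z [ 0.0713 -0.1911 -0.979 ] x [-0.3642  0.9087 -0.2039] q [ 50.7761  50.9769 -43.4491 120.2027  81.004   41.4852 -30.2667] F [-1.3706  0.9678  5.8712] op 0.03204907333811006 39.42519441971399
shift mm [ 317.3672  221.7346 -751.7858]
shift mm [ 314.6745  166.7704 -750.9564]
```

Call:
jog_arm([
  [[13,7,-36,0,1],[26,14,-72,0,1],[40,21,-108,0,1],[54,28,-144,0,1],[68,35,-180,0,1],[82,42,-216,0,1],[95,50,-252,0,1],[110,57,-288,0,1]],
])

```text
time: 14.27
tool_pos: [0.4548, -0.1041, 0.2898]
ee_rot: [-179.7, 11.7, 111.9]
wrist_force: [1.3, -1.6, -1.1]
opening: 0.0319
gripper_force: 40.6
```

Call:
jog_arm([
  [[15,8,-36,0,1],[30,16,-72,0,1],[45,24,-108,0,1],[60,32,-144,0,1],[75,40,-180,0,1],[90,47,-216,0,1],[105,54,-252,0,1],[120,60,-288,0,1]],
])

```text
time: 14.93
tool_pos: [0.4462, 0.0818, 0.5474]
ee_rot: [-179.7, 11.7, 111.8]
wrist_force: [1.5, 1.2, -0.9]
opening: 0.0317
gripper_force: 40.6
```

```bash
python3 - <<'E'
from h import *
info()
shift([.45,.21,.70])
c=r.camera('top');k=r.cut_out('top','calibrator');save(c,'t2.png')
print(k[0]['p'],k[0]['bbox']) if k else 0
P,u,v=cloud(c,k[0]['pixels'])
# sloping panel plane by RANSAC
rng=np.random.default_rng(0);best=None
for _ in range(500):
    a=P[rng.choice(len(P),3,False)];n=np.cross(a[1]-a[0],a[2]-a[0]);n/=np.linalg.norm(n)+1e-12
    n*=np.sign(n[2]+1e-12)
    if n[2]<.7 or n[2]>.95: continue
    m=abs((P-a[0])@n)<.003
    if best is None or m.sum()>best.sum(): best=m
Q=P[best];cen=Q.mean(0);n=np.linalg.svd(Q-cen)[2][2];n*=np.sign(n[2]);print(len(P),len(Q),'panel n',n,'d',n@cen, 'yaw',np.degrees(np.arctan2(-n[1],-n[0])))
rect=cv2.minAreaRect(Q[:,:2].astype(np.float32));print('rect',rect)
k=r.cut_out('top','battery_port');P2,_,_=cloud(c,k[0]['pixels']);h=(P2-cen)@n;m=(h>.003)&(h<.01)
print(k[0]['p'],len(P2),m.sum(),P2[m].mean(0),P2[m].min(0),P2[m].max(0),np.median(h[m]))
print(np.median(P2[abs(h)<.012],0))
E
```

```text
t 14.9333 p [0.4462 0.0818 0.5474] rot [-179.6828   11.7474  111.8331] z [ 0.0706 -0.191  -0.979 ] x [-0.3641  0.9088 -0.2036] q [ 28.8895  13.7642 -68.044   82.5864  23.9936  95.6582 -15.522 ] F [ 1.4633  1.2345 -0.928 ] op 0.03174253089169494 40.55460051109549
shift mm [  84.0975   50.2319 -173.6741]
0.83 [220.5, 104.8, 86.6, 106.7]
7393 4699 panel n [-0.5038  0.0084  0.8638] d -0.20779077010025243 yaw -0.9559278363562093
rect ((0.6070290803909302, -2.5466084480285645e-05), (0.21802391111850739, 0.24872279167175293), 87.560546875)Traceback (most recent call last):
  File "<stdin>", line 17, in <module>
IndexError: list index out of range
```

Call:
jog_arm([
  [[16,10,-35,0,1],[32,20,-70,0,1],[48,30,-105,0,1],[64,40,-140,0,1],[84,50,-174,0,1],[76,50,-214,0,1],[68,50,-254,0,1],[60,50,-294,0,1]],
])

```text
time: 15.75
tool_pos: [0.4603, 0.1767, 0.6434]
ee_rot: [-176.1, 12.0, 112.0]
wrist_force: [1.0, 1.3, -2.8]
opening: 0.0317
gripper_force: 43.9
```

Call:
jog_arm([
  [[-400,0,-2000,0,1],[-400,0,-2000,0,1],[-400,0,-2000,0,1],[-400,0,-2000,0,1],[-400,0,-2000,0,1],[-400,0,-2000,0,1],[-400,0,-2000,0,1],[-400,0,-2000,0,1]],
])

```text
time: 16.42
tool_pos: [0.4555, 0.1545, 0.6907]
ee_rot: [-179.7, 11.7, 111.8]
wrist_force: [1.6, 0.2, -2.1]
opening: 0.0315
gripper_force: 43.9
```

Call:
jog_arm([
  [[-400,0,-2000,0,1],[-400,0,-2000,0,1],[-400,0,-2000,0,1],[-400,0,-2000,0,1],[-400,0,-2000,0,1],[-400,0,-2000,0,1],[-400,0,-2000,0,1],[-400,0,-2000,0,1]],
])

```text
time: 17.08
tool_pos: [0.3933, 0.2065, 0.7124]
ee_rot: [178.0, 11.6, 121.8]
wrist_force: [4.0, -1.1, -0.6]
opening: 0.0317
gripper_force: 44.0
```

```bash
python3 - <<'E'
from h import *
info();R,p,s=tool()
print(R.T@[0,0,1], R.T@[.93,.37,0])
E
```

```text
t 17.0833 p [0.3933 0.2065 0.7124] rot [178.0132  11.5802 121.7916] z [ 0.1352 -0.1523 -0.9791] x [-0.5161  0.8327 -0.2007] q [-85.2982  17.2336  75.8789  56.2008  -7.1913 113.1526  17.8491] F [ 4.022  -1.1107 -0.6215] op 0.03174003890866889 43.95460091996938
[-0.2007  0.034  -0.9791] [-0.1719  0.9836  0.0694]
```

Call:
jog_arm([
  [[-400,400,-2000,0,1],[-400,400,-2000,0,1],[-400,400,-2000,0,1],[-400,400,-2000,0,1],[-400,400,-2000,0,1],[-400,400,-2000,0,1],[-400,400,-2000,0,1],[-400,400,-2000,0,1]],
])

```text
time: 17.75
tool_pos: [0.333, 0.3287, 0.7158]
ee_rot: [174.2, 10.6, 123.7]
wrist_force: [1.4, 0.3, -2.7]
opening: 0.0319
gripper_force: 43.9
```

Call:
jog_arm([
  [[-400,400,-2000,0,1],[-400,400,-2000,0,1],[-400,400,-2000,0,1],[-400,400,-2000,0,1],[-400,400,-2000,0,1],[-400,400,-2000,0,1],[-400,400,-2000,0,1],[-400,400,-2000,0,1]],
])

```text
time: 18.42
tool_pos: [0.2538, 0.3839, 0.7786]
ee_rot: [164.5, 7.4, 127.6]
wrist_force: [-3.1, 1.7, -1.4]
opening: 0.0318
gripper_force: 44.0
```

```bash
python3 - <<'E'
from h import *
info();R,p,s=tool()
print(R.T@[0,0,1], R.T@[.93,.37,0])
E
```

```text
t 18.4167 p [0.2538 0.3839 0.7786] rot [164.4776   7.3905 127.6443] z [ 0.2876  0.0653 -0.9555] x [-0.6057  0.7852 -0.1286] q [-109.1225   12.104    60.7923   46.8552   -0.2562  113.3823  -11.6377] F [-3.1169  1.7186 -1.4169] op 0.03175817453027403 43.96293949219398
[-0.1286  0.2654 -0.9555] [-0.2727  0.9178  0.2916]
```

```bash
python3 - <<'E'
from h import *
shift([.45,-.16,.62],[.45,-.10,.62])
E
```

```text
shift mm [-525.5397 -231.3672  172.4194]
shift mm [-478.4253 -194.423   176.338 ]
```

Call:
jog_arm([
  [[-30,-12,25,0,1],[-60,-24,50,0,1],[-90,-36,75,0,1],[-124,-50,92,0,1],[-160,-65,100,0,1],[-196,-80,108,0,1],[-232,-95,116,0,1],[-264,-112,120,0,1]],
])

```text
time: 19.08
tool_pos: [0.3686, 0.1084, 0.6703]
ee_rot: [163.9, 6.7, 126.9]
wrist_force: [0.7, 0.5, -0.8]
opening: 0.0318
gripper_force: 44.0
```

Call:
jog_arm([
  [[-34,-15,7,0,1],[-68,-30,14,0,1],[-102,-45,21,0,1],[-136,-60,28,0,1],[-170,-75,35,0,1],[-204,-90,42,0,1],[-238,-105,49,0,1],[-262,-119,52,0,1]],
])

```text
time: 19.75
tool_pos: [0.4486, -0.1696, 0.6185]
ee_rot: [164.0, 6.7, 126.5]
wrist_force: [0.2, -0.8, -1.1]
opening: 0.0319
gripper_force: 43.9
```

```bash
python3 - <<'E'
from h import *
info();R,p,s=tool()
print(R.T@[0,0,1], R.T@[.93,-.37,0])
E
```

```text
t 19.75 p [ 0.4486 -0.1696  0.6185] rot [163.9608   6.7429 126.4763] z [ 0.2893  0.0735 -0.9544] x [-0.5904  0.7985 -0.1174] q [-79.9764 -20.8815  72.6685  80.4294  17.247   88.0346  34.1828] F [ 0.2327 -0.823  -1.1189] op 0.03189725023496391 43.939058863325045
[-0.1174  0.2744 -0.9544] [-0.8445  0.4797  0.2418]
```

Call:
jog_arm([
  [[-230,550,-1900,0,1],[-230,550,-1900,0,1],[-230,550,-1900,0,1],[-230,550,-1900,0,1],[-230,550,-1900,0,1],[-230,550,-1900,0,1],[-230,550,-1900,0,1],[-230,550,-1900,0,1]],
])

```text
time: 20.42
tool_pos: [0.4036, -0.1317, 0.8064]
ee_rot: [161.9, 8.4, 126.4]
wrist_force: [-0.9, 0.8, -1.3]
opening: 0.0319
gripper_force: 44.8
```

```bash
python3 - <<'E'
from h import *
info();R,p,s=tool()
print(R.T@[0,0,1], R.T@[.93,-.37,0])
E
```

```text
t 20.4167 p [ 0.4036 -0.1317  0.8064] rot [161.9492   8.4425 126.3927] z [ 0.3322  0.0715 -0.9405] x [-0.5869  0.7962 -0.1468] q [-86.9812 -13.8633  75.879   49.0033  13.5496 113.4831  36.3133] F [-0.9088  0.8136 -1.3036] op 0.031947565168498976 44.84843212645501
[-0.1468  0.3065 -0.9405] [-0.8404  0.4644  0.2825]
```

Call:
jog_arm([
  [[-290,600,-1900,0,1],[-290,600,-1900,0,1],[-290,600,-1900,0,1],[-290,600,-1900,0,1],[-290,600,-1900,0,1],[-290,600,-1900,0,1],[-290,600,-1900,0,1],[-290,600,-1900,0,1]],
])

```text
time: 21.08
tool_pos: [0.3911, -0.1071, 0.8358]
ee_rot: [160.0, 10.1, 123.9]
wrist_force: [-2.3, -5.1, 0.0]
opening: 0.0315
gripper_force: 44.9
```

```bash
python3 - <<'E'
from h import *
info();R,p,s=tool()
print(R.T@[0,0,1], R.T@[.93,-.37,0])
E
```

```text
t 21.0833 p [ 0.3911 -0.1071  0.8358] rot [160.007   10.087  123.8703] z [ 0.3756  0.0539 -0.9252] x [-0.5487  0.8175 -0.1751] q [-75.7041  -7.6201  75.7647  46.175    4.1203 113.5386  39.4184] F [-2.2748 -5.1492  0.0132] op 0.03147226266652368 44.851725194603205
[-0.1751  0.3366 -0.9252] [-0.8128  0.4824  0.3294]
```

Call:
jog_arm([
  [[-700,350,-1900,0,1],[-700,350,-1900,0,1],[-700,350,-1900,0,1],[-700,350,-1900,0,1],[-700,350,-1900,0,1],[-700,350,-1900,0,1],[-700,350,-1900,0,1],[-700,350,-1900,0,1]],
])

```text
time: 21.75
tool_pos: [0.3822, -0.131, 0.8502]
ee_rot: [158.1, 11.8, 124.7]
wrist_force: [0.3, -0.4, -1.5]
opening: 0.0316
gripper_force: 44.9
```

Call:
jog_arm([
  [[-700,350,-1900,0,1],[-700,350,-1900,0,1],[-700,350,-1900,0,1],[-700,350,-1900,0,1],[-700,350,-1900,0,1],[-700,350,-1900,0,1],[-700,350,-1900,0,1],[-700,350,-1900,0,1]],
])

```text
time: 22.42
tool_pos: [0.3701, -0.158, 0.8653]
ee_rot: [156.2, 13.7, 124.0]
wrist_force: [-0.6, -0.0, -1.5]
opening: 0.0321
gripper_force: 44.8
```

```bash
python3 - <<'E'
from h import *
info();R,p,s=tool()
print(R.T@[0,0,1], R.T@[0,-1,0])
c=r.camera('top');save(c,'t3.png')
k=r.cut_out('top','battery_port');print(len(k))
for q in k[:1]:
    P2,_,_=cloud(c,q['pixels']);n=np.array([-.5,.017,.866]);h=P2@n+.2078;m=(h>.003)&(h<.01)
    print(q['p'],len(P2),m.sum(),P2[m].mean(0),P2[m].min(0),P2[m].max(0),np.median(h[m]))
    (cc,rr,an)=cv2.fitEllipse(cv2.findContours(q['pixels'].astype(np.uint8),0,1)[0][0]);print('ell',cc,rr,an)
    x,y=pix2cam(c,np.array([cc[0]]),np.array([cc[1]]));T=np.linalg.inv(c['camera_from_world']);d=T[:3,:3]@[x[0],-y[0],-1]
    o=T[:3,3];t=(-.2078+.006-n@o)/(n@d);print('centre',o+t*d)
E
```

```text
t 22.4167 p [ 0.3701 -0.158   0.8653] rot [156.1802  13.7425 124.0079] z [ 0.4563  0.0457 -0.8886] x [-0.5433  0.8052 -0.2376] q [-63.8226  -7.5023  75.8764  42.431   -1.5924 113.4791  49.5633] F [-0.619  -0.0032 -1.4666] op 0.03205299654447109 44.84081607777625
[-0.2376  0.3923 -0.8886] [-0.8052 -0.5912 -0.0457]
1
0.71 529 308 [ 0.6254 -0.0427  0.129 ] [ 0.5945 -0.0795  0.1091] [ 0.6556 -0.0073  0.1478] 0.006067181619870687
ell (275.7841491699219, 155.82252502441406) (24.578105926513672, 25.844215393066406) 84.379150390625
centre [ 0.6259 -0.0424  0.1292]
```

Call:
jog_arm([
  [[-1700,-500,-1500,0,1],[-1700,-500,-1500,0,1],[-1700,-500,-1500,0,1],[-1700,-500,-1500,0,1],[-1700,-500,-1500,0,1],[-1700,-500,-1500,0,1],[-1700,-500,-1500,0,1],[-1700,-500,-1500,0,1]],
])

```text
time: 23.18
tool_pos: [0.3389, -0.3234, 0.8384]
ee_rot: [154.9, 15.8, 123.0]
wrist_force: [2.5, -10.8, -13.2]
opening: 0.0321
gripper_force: 44.7
```

```bash
python3 - <<'E'
from h import *
info();R,p,s=tool();print(R.T@[0,0,1], R.T@[0,-1,0])
E
```

```text
t 23.1833 p [ 0.3389 -0.3234  0.8384] rot [154.8674  15.7586 123.0416] z [ 0.4901  0.0255 -0.8713] x [-0.5248  0.8068 -0.2716] q [-73.2713 -21.4932  75.8816  40.4633  17.3148 113.473   55.0866] F [  2.5121 -10.7592 -13.1805] op 0.0321015663332562 44.74333770107478
[-0.2716  0.4088 -0.8713] [-0.8068 -0.5903 -0.0255]
```

```bash
cat > cell.py <<'E'
from h import *
R0=Ro.from_euler('xyz',[-179.72,11.76,111.84],degrees=True).as_matrix();p0=np.array([.4633,-.2813,.0298])
a=R0.T@[0,0,1.];b=R0.T@(np.array([.461,-.278,0])-p0);b[1]=a[1]/a[2]*b[2] if abs(a[2])>.1 else b[1]
n=np.array([-.5,.0174,.866]);M=np.array([.626,-.043,.129])
def go(hs):
    R,p,s=tool();bw=p+R@b;aw=R@a
    print('cell axis',aw,'ang',np.degrees(np.arccos(aw@n)),'bottom',bw,'height over mouth mm',(bw-M)@n*1e3,'lateral',(bw-M-((bw-M)@n)*n)*1e3)
    for h in hs: print(h,'shift',R.T@(M+h*n-bw)*1000)
E
python3 - <<'E'
from cell import *
info();go([.08,.02,-.015])
E
```

```text
t 23.1833 p [ 0.3389 -0.3234  0.8384] rot [154.8674  15.7586 123.0416] z [ 0.4901  0.0255 -0.8713] x [-0.5248  0.8068 -0.2716] q [-73.2713 -21.4932  75.8816  40.4633  17.3148 113.473   55.0866] F [  2.5121 -10.7592 -13.1805] op 0.0321015663332562 44.74333770107478
cell axis [-0.3762 -0.1922  0.9064] ang 14.144043461622948 bottom [ 0.3477 -0.3146  0.8111] height over mouth mm 725.102485091201 lateral [  84.229  -284.2029   54.1247]
0.08 shift [261.5925  76.5455 657.6688]
0.02 shift [259.1192  75.5712 717.6176]
-0.015 shift [257.6764  75.0028 752.5878]
```

Call:
jog_arm([
  [[14,4,36,0,1],[28,8,72,0,1],[43,13,109,0,1],[58,17,146,0,1],[72,21,182,0,1],[87,25,219,0,1],[101,30,255,0,1],[116,34,292,0,1]],
])

```text
time: 23.85
tool_pos: [0.4449, -0.2002, 0.565]
ee_rot: [154.8, 15.7, 123.1]
wrist_force: [1.3, -0.4, -1.3]
opening: 0.0319
gripper_force: 44.8
```

Call:
jog_arm([
  [[14,4,36,0,1],[28,8,72,0,1],[43,13,109,0,1],[58,17,146,0,1],[72,21,182,0,1],[87,25,219,0,1],[101,30,255,0,1],[116,34,292,0,1]],
])

```text
time: 24.52
tool_pos: [0.4865, -0.0801, 0.3685]
ee_rot: [154.5, 16.4, 123.0]
wrist_force: [-0.4, -0.5, -1.8]
opening: 0.0317
gripper_force: 44.8
```

```bash
python3 - <<'E'
from cell import *
info();go([.08,.02,-.015])
c=r.camera('wrist');save(c,'w3.png');q=r.pinpoint('wrist','port_entry');print(q[:2]);print(proj(c,M))
c=r.camera('scene');save(c,'s3.png',[200,100,110,90],6)
E
```

```text
t 24.5167 p [ 0.4865 -0.0801  0.3685] rot [154.5036  16.4193 123.0476] z [ 0.4999  0.0209 -0.8658] x [-0.5231  0.804  -0.2827] q [-86.242  -21.4007  75.8119 125.6686  41.6182  34.8832   1.3936] F [-0.4274 -0.4612 -1.8342] op 0.031686537347666584 44.83555608429015
cell axis [-0.3861 -0.1872  0.9033] ang 13.582966718272736 bottom [ 0.4956 -0.0714  0.3412] height over mouth mm 248.43263882891176 lateral [ -6.1644 -32.7355  -2.9756]
0.08 shift [ 17.0752  21.0961 169.5202]
0.02 shift [ 15.2301  19.7285 229.484 ]
-0.015 shift [ 14.1538  18.9306 264.4629]
[{'position': [130.6, 265.1], 'p': 0.65}]
[[267.7667 129.935 ]]
```

View pics/w3.png

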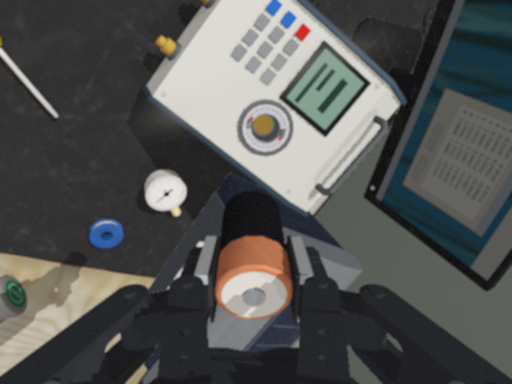

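Call:
jog_arm([
  [[2,3,25,0,1],[4,6,50,0,1],[7,9,75,0,1],[9,12,100,0,1],[12,15,125,0,1],[15,18,150,0,1],[17,21,170,0,1],[17,21,170,0,1]],
])

```text
time: 25.33
tool_pos: [0.4708, -0.0436, 0.3357]
ee_rot: [153.9, 17.0, 122.3]
wrist_force: [0.9, -0.5, -1.2]
opening: 0.0319
gripper_force: 44.9
```

```bash
python3 - <<'E'
from cell import *
info();go([.08,.02,-.015])
c=r.camera('wrist');save(c,'w4.png')
f=c['frame'].astype(int);px=proj(c,M)[0];print(px)
ex=np.cross([0,1,0],n);ex=np.array([.866,-.03,.5]);ex-=ex@n*n;ex/=np.linalg.norm(ex);ey=np.cross(n,ex)
red=((f[:,:,0]-np.maximum(f[:,:,1],f[:,:,2]))>60)
T=np.linalg.inv(c['camera_from_world']);o=T[:3,3]
v,u=np.nonzero(red);x,y=pix2cam(c,u.astype(float),v.astype(float));d=np.stack([x,-y,-np.ones_like(x)],1)@T[:3,:3].T
W=o+d*((n@M-n@o)/(d@n))[:,None]-M;X,Y=W@ex*1e3,W@ey*1e3;rr=np.hypot(X,Y);m=rr<35
l,lab=cv2.connectedComponents(red.astype(np.uint8))
for i in set(lab[v[m],u[m]]):
    k=m&(lab[v,u]==i);print(k.sum(),X[k].mean(),Y[k].mean(),rr[k].mean(),np.degrees(np.arctan2(Y[k].mean(),X[k].mean())),u[k].mean(),v[k].mean())
E
```

```text
t 25.3333 p [ 0.4708 -0.0436  0.3357] rot [153.9084  17.0173 122.33  ] z [ 0.5122  0.0131 -0.8588] x [-0.5114  0.808  -0.2927] q [-92.4949 -21.4333  75.8745 132.44    55.1002  32.2495 -18.3188] F [ 0.9116 -0.4624 -1.181 ] op 0.03186283456052666 44.85112020280212
cell axis [-0.4005 -0.1803  0.8984] ang 12.810992334666997 bottom [ 0.4803 -0.0352  0.3085] height over mouth mm 228.38173086963843 lateral [-31.4836   3.8758 -18.3237]
0.08 shift [-27.0136  22.7812 148.6559]
0.02 shift [-27.9919  21.0156 208.6297]
-0.015 shift [-28.5626  19.9856 243.6144]
[268.9429 165.8357]
10 -25.908318470693228 -1.872973307429271 26.002258758603897 -175.8651464332505 252.0 154.8
8 19.045897576544192 0.8256842237429955 19.08505928229073 2.482351750202928 280.875 174.125
```

View pics/w4.png

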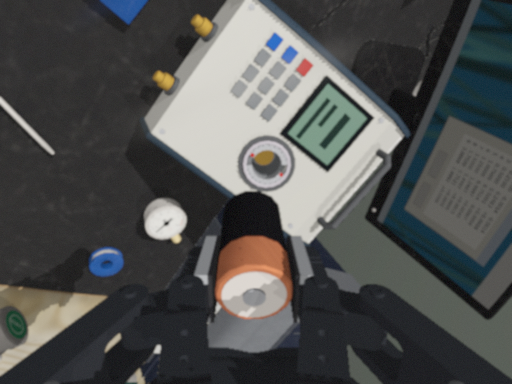

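```bash
cat > kin.py <<'E'
from h import *
from scipy.optimize import least_squares
import itertools
D=[([62.4063,36.0597,2.2001,86.9969,-1.5442,57.085,-1.1453],[.2623,-.594,.2304],[-179.888,.0024,23.8277]),
([61.2414,76.1155,64.4105,10.6085,-62.8573,95.9335,4.4235],[.3748,-.856,.1958],[176.7838,-.1318,23.5547]),
([35.4448,60.548,67.518,79.6354,-58.0564,74.3274,38.7318],[.294,-.6651,.1833],[177.2963,-.4448,23.3612]),
([61.6402,33.6311,8.0892,27.6236,-5.5522,113.4948,-.3222],[.2739,-.6186,.6394],[174.5839,-.4194,23.9795]),
([49.5205,9.1918,19.1528,45.1203,-3.7676,113.4766,-.2328],[.1893,-.434,.7729],[167.3457,-.0891,23.5514]),
([12.7821,23.3864,10.6765,120.3467,9.7921,27.8384,-142.7476],[.4402,-.2542,.2034],[-179.9242,-12.6595,-66.7053]),
([56.5457,39.8803,-53.9011,116.7816,60.6854,48.8372,-12.9809],[.4644,-.2702,.1532],[-179.6607,11.6376,111.908]),
([28.8895,13.7642,-68.044,82.5864,23.9936,95.6582,-15.522],[.4462,.0818,.5474],[-179.6828,11.7474,111.8331]),
([-85.2982,17.2336,75.8789,56.2008,-7.1913,113.1526,17.8491],[.3933,.2065,.7124],[178.0132,11.5802,121.7916]),
([-109.1225,12.104,60.7923,46.8552,-.2562,113.3823,-11.6377],[.2538,.3839,.7786],[164.4776,7.3905,127.6443]),
([-79.9764,-20.8815,72.6685,80.4294,17.247,88.0346,34.1828],[.4486,-.1696,.6185],[163.9608,6.7429,126.4763]),
([-63.8226,-7.5023,75.8764,42.431,-1.5924,113.4791,49.5633],[.3701,-.158,.8653],[156.1802,13.7425,124.0079]),
([-92.4949,-21.4333,75.8745,132.44,55.1002,32.2495,-18.3188],[.4708,-.0436,.3357],[153.9084,17.0173,122.33])]
Q=np.array([d[0] for d in D]);P=np.array([d[1] for d in D]);RR=Ro.from_euler('xyz',[d[2] for d in D],degrees=True).as_matrix()
ax='zyzyzyz'
def fk(q,v,S):
    # v: 7 joint offsets(deg), link offsets 8x3
    R=np.eye(3);p=np.zeros(3);o=v[7:].reshape(8,3)
    for i in range(7):
        p=p+R@o[i];R=R@Ro.from_euler(ax[i],S[i]*q[i]+v[i],degrees=True).as_matrix()
    p=p+R@o[7];return p,R@Ro.from_euler('x',180,degrees=True).as_matrix()@np.eye(3) if False else R
def load():
    d=np.load('kin.npz');return d['v'],d['S']
if __name__=='__main__':
    best=None
    for s in itertools.product([1,-1],repeat=4):
        S=np.array([s[0],1,s[1],1,s[2],1,s[3]])
        for off7 in (0,90,180,270):
            o=np.zeros((8,3));o[1]=[0,0,.3];o[3]=[0,0,.4];o[5]=[0,0,.4];o[7]=[0,0,.25]
            v0=np.r_[0,0,0,0,0,0,off7,o.ravel()]
            e=sum(np.abs(fk(q,v0,S)[1]-R).sum() for q,R in zip(Q,RR))
            if best is None or e<best[0]: best=(e,S,v0)
    print(best[0],best[1],best[2][6]);S=best[1];v0=best[2]
    def res(v):
        out=[0.002*(v-v0)]
        for q,p,R in zip(Q,P,RR):
            a,B=fk(q,v,S);out+=[(a-p)*20,(B-R).ravel()*5]
        return np.concatenate(out)
    f=least_squares(res,v0);v=f.x;print(v[:7],v[7:].reshape(8,3))
    print([round(1e3*np.linalg.norm(fk(q,v,S)[0]-p),1) for q,p in zip(Q,P)],[round(np.abs(fk(q,v,S)[1]-R).max(),3) for q,R in zip(Q,RR)])
    np.savez('kin.npz',v=v,S=S)
E
python3 kin.py
```

```text
7.042419921041347e-05 [-1  1 -1  1 -1  1 -1] 90.0
[-0.0007  0.     -0.0003  0.      0.0001 -0.0001 89.9992] [[-0.      0.      0.0181]
 [-0.     -0.0057  0.3181]
 [-0.     -0.0057  0.0796]
 [ 0.     -0.0081  0.4796]
 [ 0.     -0.0081 -0.0089]
 [-0.     -0.0001  0.391 ]
 [-0.     -0.0002  0.0501]
 [-0.     -0.      0.3   ]]
[np.float64(0.0), np.float64(0.0), np.float64(0.0), np.float64(0.0), np.float64(0.0), np.float64(0.0), np.float64(0.0), np.float64(0.0), np.float64(0.1), np.float64(0.0), np.float64(0.1), np.float64(0.1), np.float64(0.0)] [np.float64(0.0), np.float64(0.0), np.float64(0.0), np.float64(0.0), np.float64(0.0), np.float64(0.0), np.float64(0.0), np.float64(0.0), np.float64(0.0), np.float64(0.0), np.float64(0.0), np.float64(0.0), np.float64(0.0)]
```

```bash
cat > ik.py <<'E'
from kin import *
v,S=load()
LO=np.array([-175.42,-21.48,-71.46,10.55,-63.04,13.31,-168.57])+.1;HI=np.array([175.42,121.26,75.88,141.38,243.04,113.54,168.57])-.1
def err(q,p,R):
    a,B=fk(q,v,S);return np.r_[(a-p)*5,Ro.from_matrix(B@R.T).as_rotvec()]
def ik(p,R,q0):
    f=least_squares(err,np.clip(q0,LO+.01,HI-.01),bounds=(LO,HI),args=(p,R));return f.x,np.abs(f.fun).max()
def sols(p,R,n=25,seed=0):
    g=np.random.default_rng(seed);out=[]
    for _ in range(n):
        q,e=ik(p,R,g.uniform(LO,HI))
        if e<1e-3: out.append(q)
    return np.array(out)
E
python3 - <<'E'
from ik import *
from cell import *
R,p,s=tool();q=s['joint_positions']
tgt=M+.02*n-R@b
print('tgt',tgt)
X=sols(tgt,R,25);print(X[np.argsort(X[:,0])][:,:].round(0))
print('local',ik(tgt,R,q))
# local at series of heights
for w in ([.47,-.04,.45],[.6,-.04,.45],[.7,-.04,.4],[.5,.3,.4],[.6,.2,.3],[.3,.4,.5]):
    X=sols(np.array(w),R,10);print(w,ik(np.array(w),R,q)[1].round(4),ik(np.array(w),R,q)[0].round(0),'| j1',X[:,0].round(0) if len(X) else 0)
E
```

```text
tgt [ 0.6065 -0.0511  0.1735]
[[-12.  31.  23. 127. 243.  17. 155.]
 [ -8.  31.  17. 127. 237.  14. 161.]
 [ -8.  30.  17. 127. 237.  13. 161.]
 [ 24.  32. -29. 126. 116.  14. -74.]
 [ 25.  32. -30. 126. 115.  14. -72.]
 [ 26.  32. -32. 126. 113.  15. -70.]
 [ 28.  33. -35. 126. 111.  17. -68.]
 [ 34.  35. -43. 126. 106.  22. -62.]
 [ 37.  37. -50. 126. 103.  26. -58.]
 [ 39.  38. -52. 126. 103.  28. -57.]
 [ 40.  39. -54. 126. 102.  29. -56.]
 [ 47.  48. -71. 125.  99.  44. -51.]]
local (array([-96.8112, -21.38  ,  75.78  , 140.1672,  82.445 ,  32.0358,
       -48.9877]), np.float64(0.7506750571814447))
[0.47, -0.04, 0.45] 0.0 [-71. -19.  53. 119.  32.  46.   4.] | j1 [ 73.  11. -74.   7.]
[0.6, -0.04, 0.45] 0.1264 [-98. -21.  76. 113.  48.  43.  -8.] | j1 [ 58.  -2. -22.  58.]
[0.7, -0.04, 0.4] 0.5232 [-98. -21.  76. 119.  66.  36. -25.] | j1 [46. -2. -1. -8.]
[0.5, 0.3, 0.4] 0.0 [-87.  15.  52. 110.  11.  37.  -9.] | j1 [  2. -45. -64. -64. -83.]
[0.6, 0.2, 0.3] 0.4667 [-123.  -21.   76.  130.   74.   39.  -58.] | j1 [ 18. -52. -40.  18. -30.]
[0.3, 0.4, 0.5] 0.0 [-98.   4.  23. 100.  30.  69. -48.] | j1 [ -17.  -73. -106.  -29. -113.]
```

```bash
cat > sim.py <<'E'
from ik import *
A=[0,0,1],[0,1,0]
def jac(q):
    R=np.eye(3);p=np.zeros(3);o=v[7:].reshape(8,3);ps=[];zs=[]
    for i in range(7):
        p=p+R@o[i];ps.append(p);zs.append(S[i]*(R@(A[0] if ax[i]=='z' else A[1])))
        R=R@Ro.from_euler(ax[i],S[i]*q[i]+v[i],degrees=True).as_matrix()
    p=p+R@o[7];J=np.array([np.r_[np.cross(z,p-c),z] for z,c in zip(zs,ps)]).T
    return p,R,J
def track(q,p,R,it=12,lam=1e-4,wr=.3):
    q=q.copy()
    W=np.r_[1,1,1,wr,wr,wr]
    for _ in range(it):
        a,B,J=jac(q);e=np.r_[p-a,Ro.from_matrix(R@B.T).as_rotvec()]*W
        if np.abs(e).max()<1e-4: break
        J=J*W[:,None];free=np.ones(7,bool)
        for _ in range(4):
            Jf=J[:,free];d=np.zeros(7);d[free]=np.degrees(Jf.T@np.linalg.solve(Jf@Jf.T+lam*np.eye(6),e))
            bad=free&(((q+d>HI)&(d>0))|((q+d<LO)&(d<0)))
            if not bad.any(): break
            free&=~bad
        d=np.where(free,d,0);d*=min(1,8/np.abs(d).max()) if np.abs(d).max()>0 else 1
        q=np.clip(q+d,LO,HI)
    return q
def path(q,pts,R,step=.035):
    p=fk(q,v,S)[0]
    for t in pts:
        t=np.array(t);N=max(1,int(np.ceil(np.linalg.norm(t-p)/step)))
        for i in range(1,N+1): q=track(q,p+(t-p)*i/N,R)
        p=t
    a,B=fk(q,v,S);return q,np.linalg.norm(a-p),np.linalg.norm(Ro.from_matrix(R@B.T).as_rotvec())
E
python3 - <<'E'
from sim import *
from cell import *
import time
R,p,s=tool();q=s['joint_positions']
q0=np.array([-86.242,-21.4007,75.8119,125.6686,41.6182,34.8832,1.3936]);p0,R0=fk(q0,v,S)
print('check',path(q0,[p0+R0@np.array([.017,.021,.17])],R0))
tgt=M+.02*n-R@b;above=tgt+.06*n
t=time.time();res=[]
for r_ in (.4,.5,.6,.7,.8):
  for azd in (-60,-30,0,30,60,90):
    for z in (.35,.5,.65,.8):
      w=[r_*np.cos(np.radians(azd)),r_*np.sin(np.radians(azd)),z]
      q1,e1,g1=path(q,[[.45,0,.5],w],R,.05)
      if g1>.15 or e1>.1: continue
      q2,e2,g2=path(q1,[[.52,-.04,.35],above],R,.05);res.append((e2+.3*g2,r_,azd,z,e1,g1,q1.round(0),q2.round(0)))
  if time.time()-t>300: break
res.sort(key=lambda x:x[0]);print(len(res),time.time()-t)
for x in res[:8]: print(x)
E
```

```text
check (array([-97.9287, -21.38  ,  75.78  , 136.2911,  71.4432,  34.4472,
       -38.3353]), np.float64(0.14669224129004338), np.float64(0.10424799299500924))
94 22.999940872192383
(np.float64(0.024826413257276456), 0.4, -30, 0.35, np.float64(1.82975306927146e-06), np.float64(6.599985961390294e-06), array([-40., -21.,  63., 134.,  11.,  28.,  54.]), array([-12.,  23.,  22., 124., -62.,  14., 101.]))
(np.float64(0.024846422494561343), 0.5, -30, 0.5, np.float64(1.5245177176191382e-05), np.float64(5.562830104135327e-05), array([-52., -21.,  68., 107.,  11.,  52.,  51.]), array([-12.,  22.,  21., 124., -61.,  14., 100.]))
(np.float64(0.028666053186301173), 0.5, -30, 0.65, np.float64(1.742760120418858e-05), np.float64(6.221546477151973e-05), array([-54., -21.,  62.,  85.,  12.,  75.,  48.]), array([-13.,  23.,  23., 124., -60.,  15.,  99.]))
(np.float64(0.03320390384062349), 0.4, 60, 0.8, np.float64(0.012440317427431121), np.float64(0.057262574645703807), array([-27.,  -1., -61.,  60.,  33., 111., -37.]), array([ -9.,  22.,  18., 123., -49.,  14.,  88.]))
(np.float64(0.033449187307611), 0
[... 155 characters left out ...]
  17., 123., -48.,  14.,  88.]))
(np.float64(0.034052804188264216), 0.4, -60, 0.5, np.float64(0.00010613439040092345), np.float64(0.0002313862358550701), array([ -9., -21.,  65., 107.,  -8.,  65.,  96.]), array([ -8.,  22.,  16., 123., -47.,  14.,  86.]))
(np.float64(0.03657484535296341), 0.8, 60, 0.35, np.float64(1.4739620369808305e-05), np.float64(2.4262043069429803e-05), array([-83.,  41.,  17.,  68.,  20.,  62., -42.]), array([ -8.,  22.,  17., 123., -45.,  14.,  84.]))
(np.float64(0.037340411042520984), 0.4, -60, 0.8, np.float64(1.0186318763248352e-05), np.float64(2.63387328242019e-05), array([-29., -17.,  73.,  56.,  -7., 108.,  80.]), array([ -7.,  22.,  15., 122., -42.,  14.,  82.]))
```

```bash
cat > search.py <<'E'
from sim import *
from cell import *
import time
R,p,s=tool();q=s['joint_positions']
tgt=M+.02*n-R@b;above=tgt+.06*n
g=np.random.default_rng(1);t=time.time();res=[]
def rp():
    r_=g.uniform(.35,.85);a=np.radians(g.uniform(-80,90));return [r_*np.cos(a),r_*np.sin(a),g.uniform(.35,.85)]
while time.time()-t<170:
    w1=rp();q1,e1,g1=path(q,[[.45,0,.5],w1],R,.06)
    if g1>.08: continue
    for _ in range(4):
        w2=rp();q2,e2,g2=path(q1,[w2],R,.06)
        if g2>.08: continue
        q3,e3,g3=path(q2,[above,tgt],R,.05);res.append((e3+.3*g3,g1,g2,np.round(w1,2),np.round(w2,2),q1.round(0),q2.round(0),q3.round(0)))
res.sort(key=lambda x:x[0]);print(len(res))
for x in res[:7]: print(*x)
E
python3 search.py
```

```text
569
4.2509231549890314e-05 0.00011219614687121619 2.6890414000040526e-05 [0.71 0.42 0.64] [0.02 0.42 0.35] [-53.  39.  48.  33. -18.  87.  12.] [-162.   26.   69.  114.    8.   59.  -63.] [ 38.  38. -51. 126. 103.  27. -58.]
4.786839657059151e-05 0.0003149774085311059 1.6295495149351416e-06 [ 0.22 -0.28  0.51] [0.61 0.43 0.56] [  6. -20.  47. 112. -12.  64.  93.] [-17.  31. -60.  64.  55.  86. -31.] [ 37.  37. -49. 126. 104.  26. -59.]
4.852588025859879e-05 1.7170859051820164e-06 6.310882442349584e-05 [ 0.35 -0.07  0.53] [0.51 0.63 0.63] [  3. -21.   7. 115.  -4.  56.  47.] [-55.  44. -50.  21.  69. 108. -24.] [ 37.  37. -48. 126. 104.  25. -59.]
6.52424039041476e-05 1.7170859051820164e-06 2.2270046088932363e-06 [ 0.35 -0.07  0.53] [0.35 0.53 0.61] [  3. -21.   7. 115.  -4.  56.  47.] [-40.  26. -63.  65.  55. 102. -52.] [ 34.  35. -44. 126. 106.  22. -62.]
6.925010793654442e-05 0.06603708108795543 9.557467632576761e-05 [ 0.2  -0.35  0.4 ] [0.4  0.15 0.4 ] [ -8. -21.  65. 122.  -6.  49.  97.] [ 44. -17. -62. 126.  -9.  32.  22.] [ 33.  35. -43. 126. 106.  22. -62.]
7.054287431134685e-05 8.235680053982734e-05 5.319040093702558e-06 [ 0.28 -0.24  0.63] [0.37 0.01 0.44] [ -3. -21.  37.  95.  -6.  76.  71.] [ 21. -18. -19. 127. -11.  40.  43.] [ 31.  34. -40. 126. 108.  20. -64.]
7.054672265728874e-05 5.443607394627851e-06 1.7972290606632417e-05 [0.47 0.14 0.74] [0.59 0.33 0.37] [-74.  -6.  36.  72.  21.  87.   3.] [-66.  23.  36. 100.   5.  35.  -3.] [ 31.  34. -40. 126. 108.  20. -64.]
```

```bash
python3 - <<'E'
from cell import *
R,p,s=tool()
for t in ([.45,0,.5],[.28,-.24,.63]): print((R.T@(np.array(t)-p)*1e3).round(0));p=np.array(t)
E
```

```text
[  -3.   81. -151.]
[-145. -204. -202.]
```

Call:
jog_arm([
  [[-1,20,-36,0,1],[-2,40,-73,0,1],[-3,60,-111,0,1],[-3,81,-151,0,1],[-20,57,-174,0,1],[-37,33,-198,0,1],[-54,9,-222,0,1],[-71,-15,-246,0,1]],
])

```text
time: 26.05
tool_pos: [0.3968, -0.0774, 0.5404]
ee_rot: [154.1, 16.9, 122.5]
wrist_force: [-0.2, -1.4, -0.5]
opening: 0.0315
gripper_force: 44.9
```

Call:
jog_arm([
  [[-17,-24,-24,0,1],[-34,-48,-48,0,1],[-48,-70,-68,0,1],[-64,-90,-88,0,1],[-77,-108,-107,0,1],[-77,-108,-107,0,1],[-77,-108,-107,0,1],[-77,-108,-107,0,1]],
])

```text
time: 26.72
tool_pos: [0.3076, -0.2038, 0.6086]
ee_rot: [154.1, 16.9, 122.4]
wrist_force: [-0.3, 0.1, -1.8]
opening: 0.0318
gripper_force: 44.9
```

```bash
python3 - <<'E'
from sim import *
from cell import *
info();R,p,s=tool();q=s['joint_positions']
tgt=M+.02*n-R@b;above=tgt+.06*n
for w in ([.37,.01,.44],[.37,.10,.44],[.4,.15,.4],[.45,.15,.4]):
    q1,e1,g1=path(q,[w],R);q3,e3,g3=path(q1,[above,tgt],R);print(w,e1,g1,q1.round(0),e3,g3,q3.round(0),R.T@(np.array(w)-p)*1e3)
E
```

```text
t 26.7167 p [ 0.3076 -0.2038  0.6086] rot [154.1497  16.887  122.4176] z [ 0.5082  0.0131 -0.8611] x [-0.513   0.8078 -0.2905] q [ -1.4432 -20.6896  29.565  100.0012  -5.1297  71.473   65.707 ] F [-0.3467  0.0959 -1.8195] op 0.03175114441889997 44.87628020346165
[0.37, 0.01, 0.44] 1.3059536120561796e-06 7.117018996602286e-05 [ 11. -18. -13. 127.  -5.  40.  37.] 2.3504044355636413e-05 5.829317160600087e-05 [ 31.  34. -39. 126. 107.  19. -63.] [189.6718  98.8278 179.6742]
[0.37, 0.1, 0.44] 9.92039802675359e-06 7.598239126806479e-05 [ 14. -17. -32. 125.  -0.  40.  18.] 2.2242953457809336e-05 6.204023261345605e-05 [ 31.  34. -39. 126. 106.  19. -63.] [262.3705 151.8705 180.8502]
[0.4, 0.15, 0.4] 5.95269684810173e-06 2.3160509475445916e-05 [ 33. -12. -58. 126.   5.  33.   6.] 1.58858463718734e-05 9.367277532109237e-05 [ 32.  34. -41. 126. 106.  20. -62.] [298.9889 185.4036 231.1952]
[0.45, 0.15, 0.4] 2.287805285049375e-06 9.716862682660201e-06 [  7.  -2. -38. 122.  24.  35. -13.] 2.2779100822816645e-05 6.031850664856848e-05 [ 31.  34. -39. 126. 107.  19. -63.] [273.3405 219.9933 256.606 ]
```

Working as modelled. Going via (.37,.05,.44), then to the port.

Call:
jog_arm([
  [[29,16,23,0,1],[58,32,46,0,1],[87,48,69,0,1],[116,64,92,0,1],[145,80,115,0,1],[174,96,138,0,1],[203,112,160,0,1],[222,122,180,0,1]],
])

```text
time: 27.38
tool_pos: [0.3684, 0.0542, 0.4376]
ee_rot: [154.3, 16.8, 122.8]
wrist_force: [1.2, -0.2, -1.8]
opening: 0.0315
gripper_force: 44.9
```

```bash
python3 - <<'E'
from sim import *
from cell import *
info();R,p,s=tool();q=s['joint_positions']
tgt=M+.02*n-R@b;above=tgt+.06*n
q3,e3,g3=path(q,[above,tgt],R);print(e3,g3,q3.round(0));go([.08,.02])
E
```

```text
t 27.3833 p [0.3684 0.0542 0.4376] rot [154.2718  16.8248 122.8307] z [ 0.5061  0.0162 -0.8623] x [-0.519   0.8043 -0.2894] q [ 25.8478 -19.08   -29.8742 126.5199 -11.9552  40.0691  38.5945] F [ 1.2439 -0.2239 -1.7541] op 0.031525056187967596 44.85212821047753
2.2655952536234248e-05 3.6981086078427505e-05 [ 31.  34. -39. 125. 106.  19. -62.]
cell axis [-0.393  -0.1827  0.9012] ang 13.151151609360383 bottom [0.3777 0.0627 0.4103] height over mouth mm 369.6210399444716 lateral [-63.4599  99.3158 -38.7456]
0.08 shift [-130.6342   -6.6361  286.5821]
0.02 shift [-132.0028   -8.1811  346.5544]
```

Call:
jog_arm([
  [[-12,-1,26,0,1],[-24,-1,52,0,1],[-36,-2,78,0,1],[-48,-2,104,0,1],[-60,-3,130,0,1],[-72,-3,157,0,1],[-84,-4,183,0,1],[-96,-4,210,0,1]],
])

```text
time: 28.05
tool_pos: [0.5101, -0.0214, 0.294]
ee_rot: [154.6, 16.7, 122.7]
wrist_force: [-0.3, -0.4, -1.7]
opening: 0.0319
gripper_force: 44.8
```

```bash
python3 - <<'E'
from cell import *
info();go([.08,.02,-.015])
E
```

```text
t 28.05 p [ 0.5101 -0.0214  0.294 ] rot [154.6042  16.7243 122.6509] z [ 0.5013  0.0125 -0.8652] x [-0.5167  0.8064 -0.2878] q [ 32.8412  11.3677 -38.9659 130.0158  37.8192  13.5037  -2.019 ] F [-0.3482 -0.4003 -1.7435] op 0.03192146009056088 44.82831530738622
cell axis [-0.3888 -0.1794  0.9037] ang 13.126208971214718 bottom [ 0.5193 -0.013   0.2666] height over mouth mm 173.06499782403907 lateral [-20.1892  27.0037 -12.2509]
0.08 shift [-37.8884   1.3114  92.2206]
0.02 shift [-39.2788   0.1734 152.2015]
-0.015 shift [-40.0898  -0.4904 187.1903]
```

Call:
jog_arm([
  [[-10,0,20,0,1],[-20,0,40,0,1],[-30,1,60,0,1],[-38,1,80,0,1],[-38,1,100,0,1],[-38,1,112,0,1],[-38,1,118,0,1],[-38,1,118,0,1]],
])

```text
time: 28.72
tool_pos: [0.5891, -0.0493, 0.2039]
ee_rot: [154.6, 16.7, 122.7]
wrist_force: [0.1, 1.0, -1.6]
opening: 0.032
gripper_force: 44.8
```

```bash
cat > dots.py <<'E'
from cell import *
ex=np.array([.866,-.03,.5]);ex-=ex@n*n;ex/=np.linalg.norm(ex);ey=np.cross(n,ex)
def dots(c,M=M):
    f=c['frame'].astype(int);red=((f[:,:,0]-np.maximum(f[:,:,1],f[:,:,2]))>50)
    T=np.linalg.inv(c['camera_from_world']);o=T[:3,3]
    v,u=np.nonzero(red);x,y=pix2cam(c,u.astype(float),v.astype(float));d=np.stack([x,-y,-np.ones_like(x)],1)@T[:3,:3].T
    W=o+d*((n@M-n@o)/(d@n))[:,None]-M;X,Y=W@ex*1e3,W@ey*1e3;rr=np.hypot(X,Y);m=rr<35
    l,lab=cv2.connectedComponents(red.astype(np.uint8))
    for i in set(lab[v[m],u[m]]):
        k=m&(lab[v,u]==i);print(k.sum(),X[k].mean(),Y[k].mean(),rr[k].mean(),np.degrees(np.arctan2(Y[k].mean(),X[k].mean())),u[k].mean(),v[k].mean())
E
python3 - <<'E'
from dots import *
info();go([.02,-.015])
c=r.camera('wrist');save(c,'w5.png');dots(c);print(proj(c,M),proj(c,M+.0255*ex))
q=r.pinpoint('wrist','port_entry');print(q[:2])
c=r.camera('scene');save(c,'s5.png',[205,120,80,70],8);dots(c)
E
```

```text
t 28.7167 p [ 0.5891 -0.0493  0.2039] rot [154.6091  16.7091 122.6928] z [ 0.5012  0.013  -0.8653] x [-0.5173  0.806  -0.2875] q [ 29.393   28.3449 -35.8456 126.1965  93.8819  14.7341 -52.0928] F [ 0.1035  0.9567 -1.5901] op 0.032023308914733414 44.81585859786719
cell axis [-0.3885 -0.1799  0.9037] ang 13.157350086995732 bottom [ 0.5983 -0.0409  0.1765] height over mouth mm 55.07087119353638 lateral [-0.1915  1.1385 -0.1499]
0.02 shift [-1.8911 -1.1492 35.0106]
-0.015 shift [-2.7208 -1.8179 69.9989]
36 -26.452045717825253 -2.4380652370601603 26.59635279905259 -174.7339692377349 219.75 168.05555555555554
[[250.6195 186.9237]] [[277.3469 206.802 ]]
[{'position': [186.3, 245.1], 'p': 0.86}]
1 16.62500719189361 -2.4753190592177825 16.80827381307911 -8.46862995682328 244.0 159.0
1 -26.76085181425234 -5.523018364167962 27.324840743823362 -168.33878144123526 254.0 169.0
```

View pics/w5.png

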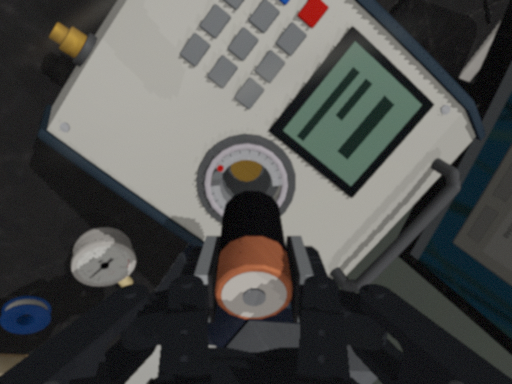

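View pics/s5.png

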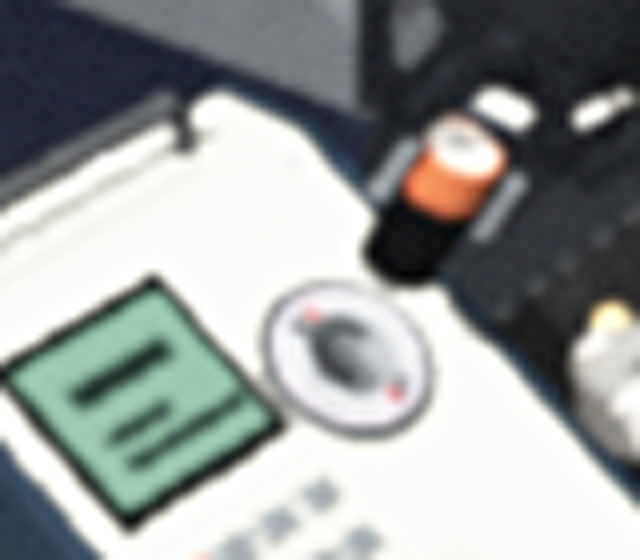

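Call:
jog_arm([
  [[-1,-2,15,0,1],[-1,-2.5,30,0,1],[-1,-2.5,40,0,1],[-1,-2.5,48,0,1],[-1,-3,54,0,1],[-1.5,-3,60,0,1],[-1.5,-3,65,0,1],[-1.5,-3,67,0,1]],
])

```text
time: 29.53
tool_pos: [0.6159, -0.0496, 0.1501]
ee_rot: [154.6, 16.8, 122.9]
wrist_force: [-50.7, 1.8, 60.5]
opening: 0.0314
gripper_force: 62.8
```

```bash
python3 - <<'E'
from dots import *
info();go([-.015])
c=r.camera('wrist');save(c,'w6.png')
c=r.camera('scene');save(c,'s6.png',[205,120,80,70],8)
E
```

```text
t 29.5333 p [ 0.6159 -0.0496  0.1501] rot [154.5883  16.794  122.9085] z [ 0.5021  0.014  -0.8647] x [-0.5201  0.8037 -0.2889] q [ 30.8688  37.7694 -40.3183 124.9111 110.0888  22.1321 -65.3382] F [-50.6857   1.797   60.4897] op 0.031395700147724276 62.77893994236365
cell axis [-0.3888 -0.1804  0.9035] ang 13.174165980093733 bottom [ 0.6251 -0.0411  0.1228] height over mouth mm -4.914413174924836 lateral [-3.3317  1.9546 -1.9614]
-0.015 shift [-4.111  1.737 10.031]
```

View pics/s6.png

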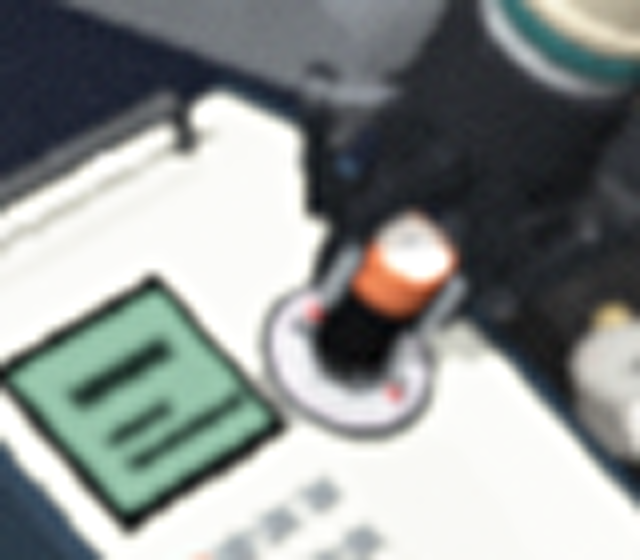

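Call:
jog_arm([
  [[0,0,-8,0,1],[0,0,-14,0,1],[1.5,-2,-14,0,1],[1.5,-2,-12,0,1],[1.5,-2,-9,0,1],[1.5,-2,-7,0,1],[1.5,-2,-5,0,1],[1.5,-2,-5,0,1]],
], force=30)

```text
time: 30.3
tool_pos: [0.6164, -0.0542, 0.1518]
ee_rot: [154.5, 17.1, 122.5]
wrist_force: [-18.4, -1.0, 25.7]
opening: 0.0319
gripper_force: 58.6
```

```bash
python3 - <<'E'
from dots import *
info();go([-.015]);R,p,s=tool();F=s['wrist_force'];print('F n,ex,ey',F@n,F@ex,F@ey)
E
```

```text
t 30.3 p [ 0.6164 -0.0542  0.1518] rot [154.5284  17.0934 122.4743] z [ 0.5053  0.007  -0.8629] x [-0.5132  0.8064 -0.2939] q [ 31.1405  37.6004 -40.2567 124.9295 110.277   22.2892 -65.5501] F [-18.3906  -0.9898  25.6659] op 0.03193181914567345 58.56166443787515
cell axis [-0.3934 -0.1741  0.9027] ang 12.724101852852048 bottom [ 0.6257 -0.046   0.1244] height over mouth mm -3.8743899129039754 lateral [-2.1879 -2.8903 -1.204 ]
-0.015 shift [ 0.6749  3.5063 11.2105]
F n,ex,ey 31.404764216040206 -3.045859827248762 -1.6285576218382316
```

```bash
python3 - <<'E'
from dots import *
R,p,s=tool();bw=p+R@b;aw=R@a;print('pred top',bw+.06*aw, 'pred bottom',bw)
for nm in ('wrist','scene','top'):
    c=r.camera(nm);save(c,f'{nm}7.png');k=r.cut_out(nm,'fresh_cell')
    for q in k[:1]:
        P,u,v=cloud(c,q['pixels']);h=(P-bw)@aw;lat=np.linalg.norm((P-bw)-h[:,None]*aw,axis=1);m=(lat<.03)&(h>-.02)&(h<.08)
        print(nm,q['p'],len(P),m.sum(),'axial pct',np.percentile(h[m],[1,5,50,95,99]).round(4))
        # fit cylinder axis radius 16.5
        Pm=P[m]
        def res(t):
            d=np.array([t[2],t[3],1]);d/=np.linalg.norm(d);o=np.array([t[0],t[1],.16]);w=Pm-o;hh=w@d;L=np.linalg.norm(w-hh[:,None]*d,axis=1);return np.minimum(L-.0165,.004)
        from scipy.optimize import least_squares
        side=(h[m]<.056);Pm=Pm[side]
        t0=[*(bw+aw*(.16-bw[2])/aw[2])[:2],aw[0]/aw[2],aw[1]/aw[2]]
        f=least_squares(res,t0,loss='soft_l1',f_scale=.002);d=np.array([f.x[2],f.x[3],1]);d/=np.linalg.norm(d);print(' axis',d,'at z.16',f.x[:2],'pred',t0[:2],side.sum(),f.cost)
        T=P[m][h[m]>np.percentile(h[m],95)-.003];print(' top med',np.median(T,0))
E
```

```text
pred top [ 0.6021 -0.0564  0.1786] pred bottom [ 0.6257 -0.046   0.1244]
wrist 0.89 8197 8194 axial pct [0.011  0.0186 0.0664 0.0707 0.0713]
 axis [-0.4794 -0.0437  0.8765] at z.16 [ 0.6112 -0.053 ] pred [np.float64(0.6102529228920199), np.float64(-0.052814571907894056)] 2832 0.0001062668121269071
 top med [ 0.5967 -0.0554  0.1873]
scene 0.55 204 200 axial pct [0.006  0.0112 0.0489 0.0689 0.0707]
 axis [-0.4849 -0.0473  0.8733] at z.16 [ 0.611  -0.0526] pred [np.float64(0.6102529228920199), np.float64(-0.052814571907894056)] 121 0.00014300577754862082
 top med [ 0.5963 -0.0533  0.1847]
```

Call:
jog_arm([
  [[0,0,-6,0,1],[4,1.5,-6,0,1],[8,2.5,-6,0,1],[8,2.5,-3,0,1],[8,2.5,0,0,1],[8,2.5,3,0,1],[8,2.5,5,0,1],[8,2.5,5,0,1]],
])

```text
time: 31.27
tool_pos: [0.6171, -0.0463, 0.1438]
ee_rot: [154.6, 16.9, 122.5]
wrist_force: [-1.3, 0.8, -2.9]
opening: 0.0318
gripper_force: 54.9
```

```bash
cat > see.py <<'E'
from dots import *
from scipy.optimize import least_squares
def see(nm='wrist'):
    c=r.camera(nm);k=r.cut_out(nm,'fresh_cell')
    if not k: print('no cell');return
    P,u,v=cloud(c,k[0]['pixels']);R,p,s=tool();g=p-R[:,2]*.019
    P=P[np.linalg.norm(P-g,axis=1)<.06]
    d0=n.copy();h=(P-M)@d0;top=np.percentile(h,97);Pm=P[h<top-.006];zc=g[2]
    def res(t):
        d=np.array([t[2],t[3],1]);d/=np.linalg.norm(d);w=Pm-[t[0],t[1],zc];hh=w@d
        return np.minimum(np.linalg.norm(w-hh[:,None]*d,axis=1)-.0165,.004)
    f=least_squares(res,[g[0],g[1],d0[0]/d0[2],d0[1]/d0[2]],loss='soft_l1',f_scale=.002);d=np.array([f.x[2],f.x[3],1]);d/=np.linalg.norm(d)
    o=np.array([f.x[0],f.x[1],zc]);ha=np.percentile((P-o)@d,97);bot=o+d*(ha-.061);w=bot-M
    print(nm,'axis',d,'ang',np.degrees(np.arccos(d@n)),'bottom h,ex,ey mm',w@n*1e3,w@ex*1e3,w@ey*1e3,'top h',top)
E
python3 - <<'E'
from see import *
info();R,p,s=tool();F=s['wrist_force'];print('F n,ex,ey',F@n,F@ex,F@ey,'tcp h',(p-M)@n);see('wrist');see('scene')
E
```

```text
t 31.2667 p [ 0.6171 -0.0463  0.1438] rot [154.5839  16.8787 122.46  ] z [ 0.5029  0.0091 -0.8643] x [-0.5136  0.8074 -0.2903] q [ 30.5644  38.8206 -41.0298 125.1035 111.5017  23.8348 -67.3386] F [-1.3346  0.8426 -2.9102] op 0.03176477916072535 54.8965677281376
F n,ex,ey -1.8382557339544396 -2.6359158501761994 0.7961215585961294 tcp h 0.017256826141803402
wrist axis [-0.4757 -0.0512  0.8781] ang 4.127974590543545 bottom h,ex,ey mm -2.446169980503687 -1.5420668514366707 -0.4180868979367244 top h 0.05870725452691271
scene axis [-0.4785 -0.0147  0.878 ] ang 2.129403740465156 bottom h,ex,ey mm -2.3205229856395513 -1.3583695690555828 -0.6275920177780303 top h 0.05884485348867882
```

Call:
jog_arm([
  [[0,0,3,0,1],[0,0,6,0,1],[0,0,9,0,1],[0,0,11,0,1],[0,0,11,0,1],[0,0,11,0,1],[0,0,11,0,1],[0,0,11,0,1]],
])

```text
time: 32.13
tool_pos: [0.6222, -0.0459, 0.1348]
ee_rot: [154.6, 16.9, 122.5]
wrist_force: [-3.1, 0.8, -7.4]
opening: 0.0318
gripper_force: 54.6
```

```bash
python3 - <<'E'
from see import *
info();R,p,s=tool();F=s['wrist_force'];print('F n,ex,ey',F@n,F@ex,F@ey,'tcp h',(p-M)@n);see('wrist')
E
```

```text
t 32.1333 p [ 0.6222 -0.0459  0.1348] rot [154.5797  16.8807 122.4924] z [ 0.5029  0.0094 -0.8643] x [-0.514   0.8071 -0.2904] q [ 30.5025  40.3279 -41.3324 124.6675 112.8939  24.8686 -68.1869] F [-3.0558  0.8032 -7.3741] op 0.031827866366063044 54.57072153920308
F n,ex,ey -4.844101751788483 -6.35724414749207 0.6973819084679258 tcp h 0.006900072717528495
wrist axis [-0.4741 -0.0528  0.8789] ang 4.25495907149567 bottom h,ex,ey mm -12.810324160720393 -1.7572166230531419 0.16414567855158393 top h 0.048353301485335454
```

Call:
jog_arm([
  [[0,0,0,0,0.4],[0,0,0,0,0.1],[0,0,0,0,0],[0,0,0,0,0],[0,0,-15,0,0],[0,0,-40,-0.1,0],[0,0,-70,-0.22,0],[0,0,-105,-0.34,0]],
])

```text
time: 32.9
tool_pos: [0.5803, -0.0477, 0.2103]
ee_rot: [159.8, 23.1, 137.5]
wrist_force: [0.2, 0.1, -0.7]
opening: 0.0858
gripper_force: 0.0
```

```bash
cat > cap.py <<'E'
from see import *
def findcap(nm='top'):
    c=r.camera(nm);f=c['frame'].astype(int);k=r.cut_out(nm,'battery_cap')
    red=((f[:,:,0]-np.maximum(f[:,:,1],f[:,:,2]))>40).astype(np.uint8)
    if k:
        l,t,w,h=[int(x) for x in k[0]['bbox']];m=np.zeros_like(red);m[t-5:t+h+5,l-5:l+w+5]=1;red&=m
    P,u,v=cloud(c,red.astype(bool));h=P[(P[:,2]>.02)&(P[:,2]<.034)];g=P[P[:,2]>.04]
    print(nm,len(P),'all',P[:,:2].min(0),P[:,:2].max(0),'head',len(h),(h.min(0)+h.max(0))/2 if len(h) else 0,'bar',len(g),g.mean(0) if len(g) else 0)
    cn=cv2.findContours(red,0,1)[0];cn=max(cn,key=cv2.contourArea);cc,rad=cv2.minEnclosingCircle(cn)
    T=np.linalg.inv(c['camera_from_world']);o=T[:3,3]
    x,y=pix2cam(c,np.array([cc[0]]),np.array([cc[1]]));d=T[:3,:3]@[x[0],-y[0],-1];print('centre on z=.0275',o+d*((.0275-o[2])/d[2]),rad)
    if len(g)>8:
        q=g[:,:2]-g[:,:2].mean(0);e=np.linalg.svd(q)[2][0];print('bar yaw',np.degrees(np.arctan2(e[1],e[0])),np.linalg.svd(q)[1])
    W=(f.min(2)>150)&cv2.dilate(red,np.ones((3,3))).astype(bool);vv,uu=np.nonzero(W);x,y=pix2cam(c,uu.astype(float),vv.astype(float));d=np.stack([x,-y,-np.ones_like(x)],1)@T[:3,:3].T
    print('white',(o+d*((.0475-o[2])/d[:,2])[:,None])[:,:2])
    return c
E
python3 - <<'E'
from cap import *
info();c=findcap('top')
k=r.cut_out('top','fresh_cell');print([ (q['p'],q['bbox']) for q in k[:2]])
c2=r.camera('wrist');save(c2,'w8.png');k=r.cut_out('wrist','fresh_cell');dots(c2)
for q in k[:1]:
    P,_,_=cloud(c2,q['pixels']);h=(P-M)@n;print(q['p'],q['bbox'],len(P),np.percentile(h,[5,50,95]),[np.median((P-M)@e)*1e3 for e in(ex,ey)])
E
```

```text
t 32.9 p [ 0.5803 -0.0477  0.2103] rot [159.8187  23.0827 137.4954] z [ 0.5044  0.0057 -0.8635] x [-0.6782  0.6216 -0.3921] q [ 28.9614  26.8772 -35.5161 127.3118  94.2052  14.5861 -37.9567] F [ 0.2277  0.1113 -0.7111] op 0.08575210442321643 0.0
top 285 all [0.4152 0.333 ] [0.4733 0.3988] head 183 [0.4445 0.3607 0.0278] bar 73 [0.4443 0.3593 0.0465]
centre on z=.0275 [0.4435 0.3616 0.0275] 9.808255195617676
bar yaw 152.61567153846323 [0.1063 0.0348]
white [[0.4637 0.358 ]
 [0.4637 0.3551]
 [0.4608 0.355 ]
 [0.4608 0.352 ]
 [0.4609 0.3491]
 [0.4281 0.3741]
 [0.4281 0.3712]
 [0.4253 0.3682]
 [0.4253 0.3652]]
[(0.4, [124.3, 148.3, 39.5, 31.0]), (0.32, [265.9, 144.8, 25.6, 24.3])]
32 -26.05378651272987 -2.328118837134374 26.188938145733427 -174.893715867133 232.375 162.15625
1 -21.61262446807146 2.4113061014696395 21.74672236252778 173.63387553911906 241.0 163.0
1 -11.410689061138031 14.485898083389488 18.440310955412937 128.2278633808053 262.0 164.0
52 -15.068928885621384 -10.41532515499846 19.453756600791944 -145.34859127263064 232.94230769230768 179.6153846153846
1 -4.297051275691082 14.859749708060901 15.468574952209863 106.12848737427001 268.0 171.0
2 3.4700027298355085 10.091198432902328 10.677917053643224 71.02373634700793 269.0 182.5
28 6.7875217144454965 -1.4262316468657044 8.015819933851677 -11.8666678989754 259.57142857142856 194.46428571428572
6 1.1060715947622306 -11.763482120175722 11.87087709998437 -84.62850710494295 244.5 196.66666666666666
27 19.722568613147107 0.3523464475569798 19.761810843116503 1.0234882396227316 271.25925925925924 205.59259259259258
0.69 [228.5, 162.5, 42.4, 36.8] 1313 [-0.0039 -0.0025 -0.0011] [np.float64(-7.129781354873841), np.float64(-0.0571647510250994)]
```

View pics/w8.png

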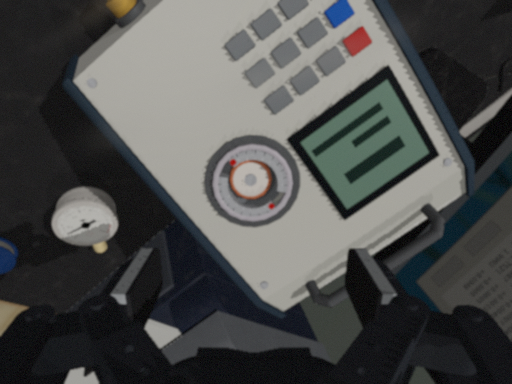

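```bash
cat >> cap.py <<'E'
Mc=M-.0025*ex-.0005*ey
def Rport(ang,R=None):
    # tool x at port angle ang (deg ccw), tool z kept as now
    R=tool()[0] if R is None else R
    z=R[:,2];x=np.cos(np.radians(ang))*ex+np.sin(np.radians(ang))*ey;x-=x@z*z;x/=np.linalg.norm(x);return np.stack([x,np.cross(z,x),z],1)
def turn(ang):
    R=tool()[0];D=R.T@Rport(ang,R);return np.arctan2(D[1,0],D[0,0])
E
python3 - <<'E'
from cap import *
from sim import *
R,p,s=tool();q=s['joint_positions'];Rt=Rport(180);print('turn',turn(180))
for w in ([[.42,.36,.2]],[[.45,.1,.3],[.42,.36,.2]],[[.5,.3,.25],[.42,.36,.2]]):
    q1,e1,g1=path(q,w,Rt);q2,e2,g2=path(q1,[[.448,.361,.0345]],Rt);q3,e3,g3=path(q2,[[.5,.0,.25],Mc+.05*n],Rt)
    print(w,e1,g1,q1.round(0),'|',e2,g2,q2.round(0),'|',e3,g3,q3.round(0))
    pp=p
    for t in w+[[.448,.361,.0345]]: print('   shift',R.T@(np.array(t)-pp)*1e3,'rotd',Rt.T@(np.array(t)-pp)*1e3);pp=np.array(t)
E
```

```text
turn -0.6484917514942081
[[0.42, 0.36, 0.2]] 5.240565536277511e-06 1.0404490773244042e-05 [-26.  33. -48. 124.  78.  53. -41.] | 3.320347581962959e-06 1.6987369366085845e-05 [-30.  53. -39. 126. 104.  55. -64.] | 6.688076455052723e-06 0.00011786180372190697 [ 29.  33. -38. 127. 108.  20. -14.]
   shift [367.672  228.5104 -71.4433] rotd [155.0162 404.1901 -71.4433]
   shift [ 45.9447 -36.9218 157.1659] rotd [ 58.9179  -1.6766 157.1659]
[[0.45, 0.1, 0.3], [0.42, 0.36, 0.2]] 1.8056451804665397e-06 2.3044993194434605e-05 [-27.  33. -47. 124.  78.  52. -41.] | 3.4158733738892208e-06 1.7357783377282192e-05 [-31.  53. -39. 126. 105.  55. -64.] | 6.945585463073303e-06 0.00010923921597805764 [ 30.  34. -41. 127. 106.  21. -12.]
   shift [ 145.445    74.2315 -144.3352] rotd [  71.0843  147.0088 -144.3352]
   shift [222.227  154.2788  72.8918] rotd [ 83.9318 257.1813  72.8918]
   shift [ 45.9447 -36.9218 157.1659] rotd [ 58.9179  -1.6766 157.1659]
[[0.5, 0.3, 0.25], [0.42, 0.36, 0.2]] 2.132781302138333e-06 8.031188780430695e-06 [-29.  32. -43. 124.  77.  50. -40.] | 3.7712407325454307e-06 1.8704033242578272e-05 [-33.  52. -36. 126. 105.  52. -65.] | 6.6286182022815005e-06 0.00011920945148236961 [ 28.  33. -37. 127. 108.  19. -14.]
   shift [256.619  240.9919 -74.8275] rotd [ 58.9688 347.0636 -74.8275]
   shift [111.053  -12.4815   3.3841] rotd [96.0474 57.1266  3.3841]
   shift [ 45.9447 -36.9218 157.1659] rotd [ 58.9179  -1.6766 157.1659]
```

Call:
jog_arm([
  [[28,17,-30,-0.1,0],[58,36,-45,-0.22,0],[90,56,-60,-0.34,0],[122,76,-70,-0.46,0],[154,96,-71,-0.58,0],[186,116,-71,-0.65,0],[218,136,-71,-0.65,0],[250,155,-71,-0.65,0]],
])

```text
time: 33.82
tool_pos: [0.4586, 0.231, 0.2208]
ee_rot: [178.7, 30.1, 178.1]
wrist_force: [1.2, 0.1, 0.1]
opening: 0.0854
gripper_force: 0.0
```

```bash
python3 - <<'E'
from cap import *
info();print(turn(180));shift([.42,.361,.12],[.448,.361,.0345])
E
```

```text
t 33.8167 p [0.4586 0.231  0.2208] rot [178.6742  30.0722 178.1244] z [ 0.5014  0.0067 -0.8652] x [-0.8649  0.0283 -0.5011] q [ -8.2515  25.1116 -47.3096 132.2404  82.6289  40.5761 -32.594 ] F [1.1876 0.1437 0.134 ] op 0.08542123570690197 0.0
0.0016610579639556144
shift mm [ 87.5752 127.1525  68.7571]
shift mm [106.2004 126.0323 156.769 ]
```

Call:
jog_arm([
  [[20,24,13,0,0],[40,48,26,0,0],[60,72,39,0,0],[80,96,52,0,0],[100,120,64,0,0],[106,126,67,0,0],[106,126,67,0,0],[106,126,67,0,0]],
])

```text
time: 34.48
tool_pos: [0.4032, 0.3579, 0.112]
ee_rot: [178.8, 30.0, 178.2]
wrist_force: [0.1, -0.2, 0.3]
opening: 0.0854
gripper_force: 0.0
```

```bash
python3 - <<'E'
from cap import *
info();c=findcap('wrist');save(c,'w9.png');shift([.448,.361,.0345])
E
```

```text
t 34.4833 p [0.4032 0.3579 0.112 ] rot [178.8162  30.0168 178.2316] z [ 0.5005  0.0052 -0.8657] x [-0.8655  0.0267 -0.5003] q [-30.8884  43.6361 -45.4416 129.1476  92.4294  55.7367 -58.5579] F [ 0.1185 -0.161   0.3242] op 0.0853550739193783 0.0
wrist 3672 all [0.4132 0.3286] [0.5225 0.3951] head 2217 [0.4413 0.3619 0.0275] bar 978 [0.4363 0.3623 0.0467]
centre on z=.0275 [0.443  0.3621 0.0275] 39.01955795288086
bar yaw -28.924649733967165 [0.4028 0.1284]
white [[0.3912 0.3651]
 [0.3912 0.3657]
 [0.3913 0.3663]
 [0.3921 0.3663]
 [0.3921 0.3669]
 [0.3921 0.3675]
 [0.3929 0.3675]
 [0.3929 0.3681]
 [0.3929 0.3688]
 [0.3937 0.3688]
 [0.3938 0.3694]
 [0.3938 0.37  ]
 [0.3938 0.3706]
 [0.4221 0.3664]
 [0.4222 0.3671]
 [0.4222 0.3678]
 [0.4231 0.3658]
 [0.4231 0.3664]
 [0.4231 0.3671]
 [0.4232 0.3678]
 [0.4232 0.3685]
 [0.4232 0.3692]
 [0.4233 0.3698]
 [0.4241 0.3651]
 [0.4241 0.3658]
 [0.4241 0.3664]
 [0.4242 0.3678]
 [0.4242 0.3685]
 [0.4242 0.3692]
 [0.4242 0.3699]
 [0.4243 0.3705]
 [0.4243 0.3712]
 [0.4243 0.3719]
 [0.4251 0.3651]
 [0.4251 0.3658]
 [0.4251 0.3665]
 [0.4251 0.3671]
 [0.42
[... 604 characters left out ...]
]
 [0.4285 0.3755]
 [0.4294 0.372 ]
 [0.4294 0.3727]
 [0.4295 0.3734]
 [0.4295 0.3741]
 [0.4295 0.3748]
 [0.4295 0.3755]
 [0.4305 0.3741]
 [0.4566 0.3484]
 [0.4566 0.3492]
 [0.4567 0.35  ]
 [0.4567 0.3507]
 [0.4567 0.3515]
 [0.4578 0.3484]
 [0.4579 0.3491]
 [0.4579 0.3499]
 [0.4579 0.3507]
 [0.458  0.3514]
 [0.458  0.3522]
 [0.458  0.3529]
 [0.4581 0.3537]
 [0.4581 0.3544]
 [0.4591 0.3483]
 [0.4592 0.3521]
 [0.4593 0.3529]
 [0.4593 0.3536]
 [0.4593 0.3544]
 [0.4594 0.3552]
 [0.4594 0.3559]
 [0.4594 0.3567]
 [0.4606 0.3551]
 [0.4607 0.3559]
 [0.4607 0.3567]
 [0.4607 0.3574]
 [0.4608 0.3582]
 [0.462  0.3566]
 [0.462  0.3574]
 [0.462  0.3582]
 [0.4633 0.3581]]
shift mm [ 2.0159  3.7196 90.1545]
```

Call:
jog_arm([
  [[3,4.5,20,0,0],[3,4.5,40,0,0],[3,4.5,60,0,0],[3,4.5,78,0,0],[3,4.5,89,0,0],[3,4.5,89,0,0.3],[3,4.5,89,0,0.6],[3,4.5,89,0,0.8]],
], force=25)

```text
time: 35.25
tool_pos: [0.4455, 0.3635, 0.0357]
ee_rot: [178.7, 30.1, 178.2]
wrist_force: [1.2, -0.2, -0.0]
opening: 0.0515
gripper_force: 0.0
```

Call:
jog_arm([
  [[0,0,0,0,0.9],[0,0,0,0,1],[0,0,0,0,1],[0,0,0,0,1],[0,0,0,0,1],[0,0,0,0,1],[0,0,0,0,1],[0,0,0,0,1]],
], force=25)

```text
time: 35.92
tool_pos: [0.4455, 0.3638, 0.0355]
ee_rot: [178.7, 30.2, 178.2]
wrist_force: [-1.1, -1.0, 6.8]
opening: 0.0133
gripper_force: 28.9
```

```bash
python3 - <<'E'
from cap import *
info()
E
```

```text
t 35.9167 p [0.4455 0.3638 0.0355] rot [178.7057  30.1592 178.2385] z [ 0.5027  0.0071 -0.8644] x [-0.8642  0.0266 -0.5024] q [-29.8279  53.6808 -41.0692 126.0932 104.039   56.8797 -62.9917] F [-1.1062 -0.9813  6.83  ] op 0.013261275211087607 28.887177407741547
```

```bash
cat >> cap.py <<'E'
c0=Ro.from_euler('xyz',[178.7057,30.1592,178.2385],degrees=True).as_matrix().T@(np.array([.4425,.3638,.041])-[.4455,.3638,.0355])
def pv(*hes):
    R,p,s=tool();w=p+R@c0-Mc;print('pivot h,ex,ey',w@n*1e3,w@ex*1e3,w@ey*1e3)
    for h,e,y in hes: print((h,e,y),'shift',R.T@(Mc+(h*n+e*ex+y*ey)/1e3-p-R@c0)*1e3)
E
python3 - <<'E'
from cap import *
from sim import *
R,p,s=tool();q=s['joint_positions'];print(c0)
w=[p+[-.02,-.02,.15],Mc+.08*n-.038*ex-R@c0]
q1,e1,g1=path(q,w,R);print(e1,g1,q1.round(0));
for a in w: print(R.T@(a-p)*1e3)
pv((44,-38,0))
E
```

```text
[-0.0002  0.     -0.0063]
6.096951825003284e-06 5.303279194437257e-05 [ 28.  30. -35. 133. 121.  19. -29.]
[ -58.6077  -17.4508 -139.8592]
[-173.3356 -399.7523  -66.8054]
pivot h,ex,ey 22.630953283381842 -212.53894547098113 400.7431631264579
(44, -38, 0) shift [-173.2454 -400.6383  -30.8118]
```

Call:
jog_arm([
  [[0,0,0,0,1],[0,0,-10,0,1],[0,0,-25,0,1],[0,0,-45,0,1],[0,0,-70,0,1],[0,0,-100,0,1],[0,-20,-130,0,1],[0,-40,-150,0,1]],
], force=60)

```text
time: 36.58
tool_pos: [0.3673, 0.3239, 0.1656]
ee_rot: [178.5, 30.1, 178.3]
wrist_force: [0.3, 0.1, -0.3]
opening: 0.0124
gripper_force: 59.9
```

```bash
python3 - <<'E'
from cap import *
info();pv((80,-38,0),(44,-38,0))
E
```

```text
t 36.5833 p [0.3673 0.3239 0.1656] rot [178.5488  30.0854 178.3113] z [ 0.5017  0.0105 -0.865 ] x [-0.8649  0.0255 -0.5013] q [-29.3411  34.626  -49.121  134.2186  85.4226  53.5474 -56.4856] F [ 0.2841  0.1435 -0.3399] op 0.012359249906702766 59.876230359077454
pivot h,ex,ey 173.67699825360228 -213.8509989356934 358.13217468114897
(80, -38, 0) shift [-174.1377 -361.3524   83.7783]
(44, -38, 0) shift [-174.0937 -362.3599  119.7689]
```

Call:
jog_arm([
  [[-16,-34,0,0,1],[-32,-68,5,0,1],[-48,-102,10,0,1],[-64,-136,18,0,1],[-80,-170,25,0,1],[-96,-204,32,0,1],[-112,-238,40,0,1],[-128,-272,50,0,1]],
])

```text
time: 37.25
tool_pos: [0.4901, 0.0671, 0.1799]
ee_rot: [178.6, 30.1, 178.3]
wrist_force: [0.4, 1.7, -0.9]
opening: 0.0121
gripper_force: 59.9
```

Call:
jog_arm([
  [[-12,-24,10,0,1],[-24,-48,20,0,1],[-36,-72,30,0,1],[-46,-90,40,0,1],[-46,-90,50,0,1],[-46,-90,60,0,1],[-46,-90,66,0,1],[-46,-90,66,0,1]],
])

```text
time: 37.92
tool_pos: [0.5609, -0.0229, 0.1432]
ee_rot: [178.7, 30.0, 178.2]
wrist_force: [0.1, 0.3, -1.1]
opening: 0.012
gripper_force: 59.9
```

```bash
cat >> cap.py <<'E'
def capaxis(nm='wrist'):
    # head/bar red points -> fit head top plane/cylinder: use head disc top (planar) via bar-free RANSAC
    c=r.camera(nm);f=c['frame'].astype(int);red=((f[:,:,0]-np.maximum(f[:,:,1],f[:,:,2]))>40)
    P,u,v=cloud(c,red);R,p,s=tool();g=p+R@c0;P=P[np.linalg.norm(P-g,axis=1)<.045]
    rng=np.random.default_rng(0);best=None
    for _ in range(400):
        a=P[rng.choice(len(P),3,False)];m=np.cross(a[1]-a[0],a[2]-a[0]);l=np.linalg.norm(m)
        if l<1e-5: continue
        m/=l;m*=np.sign(m[2])
        if m[2]<.6: continue
        k=abs((P-a[0])@m)<.0015
        if best is None or k.sum()>best.sum(): best=k
    Q=P[best];ce=Q.mean(0);m=np.linalg.svd(Q-ce)[2][2];m*=np.sign(m[2]);w=ce-Mc
    print(nm,'red',len(P),'plane',best.sum(),'normal',m,'ang to port',np.degrees(np.arccos(m@n)),'tilt xz',np.degrees(np.arctan2(-m[0],m[2])),'centroid h,ex,ey',w@n*1e3,w@ex*1e3,w@ey*1e3)
    return c
E
python3 - <<'E'
from cap import *
info();pv((44,-38,0),(36,-68,0));c=capaxis('wrist');save(c,'w10.png');capaxis('scene')
E
```

```text
t 37.9167 p [ 0.5609 -0.0229  0.1432] rot [178.7     29.9837 178.2019] z [ 0.5001  0.007  -0.8659] x [-0.8657  0.0272 -0.4998] q [ 38.7827  43.5789 -59.9554 133.1492 110.5801  39.77   -17.0393] F [ 0.1226  0.2524 -1.1095] op 0.012030366835503339 59.88162875175476
pivot h,ex,ey 51.45155896708527 -47.164631935610785 18.247003128986638
(44, -38, 0) shift [ -9.1175 -18.4462   6.9863]
(36, -68, 0) shift [ 20.878  -18.5575  15.0037]
wrist red 5886 plane 2928 normal [-0.0158 -0.003   0.9999] ang to port 29.103979736329556 tilt xz 0.9055477671565669 centroid h,ex,ey 45.713375397077535 -62.75302856984483 18.38045174174847
scene red 174 plane 64 normal [-0.0243 -0.0358  0.9991] ang to port 28.75102895144748 tilt xz 1.3937858987106817 centroid h,ex,ey 43.74978447572234 -60.0285003765597 27.82364342319749
```

Call:
jog_arm([
  [[-5,-10,2,0,1],[-9,-18.5,6,0,1],[-9,-18.5,9,0,1],[-9,-18.5,11,0,1],[-5,-18.5,12,0,1],[-1,-18.5,12,0,1],[3,-18.5,12.5,0,1],[7,-18.5,13,0,1]],
], force=25)

```text
time: 38.68
tool_pos: [0.5642, -0.0411, 0.1339]
ee_rot: [179.1, 30.7, 178.5]
wrist_force: [-4.3, -2.2, 21.5]
opening: 0.0121
gripper_force: 67.5
```

```bash
python3 - <<'E'
from cap import *
info();pv((36,-68,0));c=capaxis('wrist');R,p,s=tool();F=s['wrist_force'];print('F n,ex,ey',F@n,F@ex,F@ey)
E
```

```text
t 38.6833 p [ 0.5642 -0.0411  0.1339] rot [179.0564  30.7057 178.5061] z [ 0.5108  0.0032 -0.8597] x [-0.8595  0.0224 -0.5106] q [ 40.8223  45.3953 -59.6638 133.4519 114.2572  40.4436 -17.3   ] F [-4.2933 -2.2172 21.462 ] op 0.012144550582197513 67.46807098388672
pivot h,ex,ey 41.46264341498971 -48.490805685616415 0.13217449215013208
(36, -68, 0) shift [19.574  -0.0973  5.2161]
wrist red 5691 plane 2621 normal [-0.2023 -0.0008  0.9793] ang to port 18.33780143822501 tilt xz 11.669369818033328 centroid h,ex,ey 36.11230972220239 -61.87555704844319 1.0644543721087059
F n,ex,ey 26.47675436836387 4.27097318022202 -2.9726966853988244
```

Call:
jog_arm([
  [[4,0,0.5,0,1],[8,0,1.5,0,1],[12,0,2.5,0,1],[15,0,4,0,1],[18,0,5,0,1],[20,0,6,0,1],[21,0,7,0,1],[21,0,7,0,1]],
])

```text
time: 39.4
tool_pos: [0.5486, -0.0399, 0.1159]
ee_rot: [178.9, 30.5, 178.5]
wrist_force: [-5.3, -1.2, 20.0]
opening: 0.0122
gripper_force: 71.1
```

```bash
python3 - <<'E'
from cap import *
info();pv((36,-68,0));c=capaxis('wrist');R,p,s=tool();F=s['wrist_force'];print('F n,ex,ey',F@n,F@ex,F@ey)
E
```

```text
t 39.4 p [ 0.5486 -0.0399  0.1159] rot [178.9187  30.5276 178.4877] z [ 0.5082  0.0055 -0.8612] x [-0.8611  0.0227 -0.508 ] q [ 40.7638  48.1459 -60.2561 136.1835 118.3647  43.9962 -21.3165] F [-5.3458 -1.1535 20.0054] op 0.012186495049549526 71.0963523387909
pivot h,ex,ey 33.617873265768786 -71.00751300993035 0.821584882596787
(36, -68, 0) shift [-3.0229 -0.788  -2.383 ]
wrist red 4869 plane 1899 normal [-0.4537  0.0078  0.8911] ang to port 2.923548411747709 tilt xz 26.984506971393465 centroid h,ex,ey 46.000144794172286 -64.10724406842908 1.1812044503519856
F n,ex,ey 19.971478724415398 4.129685292777831 -1.5399546444215755
```

Call:
jog_arm([
  [[0,0,-12,0,1],[0,0,-24,0,1],[-12,0,-34,-0.1,1],[-26,0,-34,-0.2,1],[-40,-1,-34,-0.3,1],[-54,-1,-34,-0.4,1],[-66,-1,-34,-0.41,1],[-66,-1,-34,-0.41,1]],
], force=40)

```text
time: 40.12
tool_pos: [0.5895, -0.0432, 0.1778]
ee_rot: [-167.9, 28.1, -154.9]
wrist_force: [-0.1, -0.8, -0.4]
opening: 0.0122
gripper_force: 68.2
```

```bash
cat >> cap.py <<'E'
def headfit(nm='wrist',hh=None):
    c=r.camera(nm);f=c['frame'].astype(int);red=((f[:,:,0]-np.maximum(f[:,:,1],f[:,:,2]))>40)
    P,u,v=cloud(c,red);R,p,s=tool();g=p+R@c0;k=np.linalg.norm(P-g,axis=1)<.05;P=P[k];h=(P-Mc)@n*1e3
    hist,ed=np.histogram(h,bins=np.arange(h.min(),h.max()+1,1.));print('h hist',[(round(ed[i]),int(hist[i])) for i in range(len(hist)) if hist[i]>40])
    X=np.stack([(P-Mc)@ex,(P-Mc)@ey],1)*1e3
    top=h>np.percentile(h,99)-4;rim=h<np.percentile(h,99)-13
    print('bar top h',np.percentile(h,99),'extent ex',np.percentile(X[top],[1,99],axis=0).round(1).tolist())
    rc=cv2.minAreaRect(X[top].astype(np.float32));print('bar rect',rc)
    hull=cv2.convexHull(X[rim].astype(np.float32))[:,0]
    fc=least_squares(lambda t:np.hypot(*(hull-t).T)-28,X[rim].mean(0),loss='soft_l1').x;print('head centre',fc,len(hull))
    return c
E
python3 - <<'E'
from cap import *
info();pv();c=headfit();capaxis();save(c,'w11.png');print('turn to slot',turn(203.4))
E
```

```text
t 40.1167 p [ 0.5895 -0.0432  0.1778] rot [-167.8586   28.1132 -154.8539] z [ 0.5064  0.0054 -0.8623] x [-0.7984 -0.3748 -0.4712] q [ 37.069   36.0412 -50.7766 127.7539 103.0467  27.4043  15.6487] F [-0.1442 -0.8044 -0.4092] op 0.01223081811832672 68.15398335456848
pivot h,ex,ey 66.76626159493054 -4.625486943086912 -1.01878024862601
h hist [(55, 42), (56, 79), (57, 122), (58, 235), (59, 557), (60, 863), (61, 380), (70, 42), (72, 41), (74, 47), (76, 84), (77, 223), (78, 567), (79, 793), (80, 376), (81, 45)]
bar top h 86.27270580164546 extent ex [[-19.6, -22.3], [7.4, 14.6]]
bar rect ((-3.5687594413757324, -0.37789344787597656), (19.137344360351562, 39.80702590942383), 24.825485229492188)
head centre [2.0958 2.3577] 33
wrist red 4981 plane 1915 normal [-0.4471  0.0284  0.894 ] ang to port 3.3662033956266906 tilt xz 26.56734718221354 centroid h,ex,ey 78.74425499385697 -0.8167748319574675 1.7547425353799264
turn to slot 0.0048950435053459335
```

View pics/w11.png

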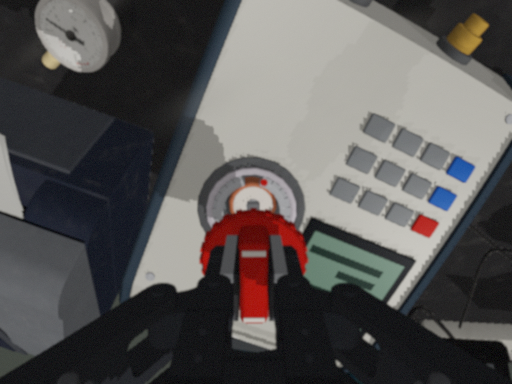

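```bash
python3 - <<'E'
from cap import *
R,p,s=tool();c=r.camera('wrist');f=c['frame'].astype(int)
T=np.linalg.inv(c['camera_from_world']);o=T[:3,3]
def onp(u,v,h):
    x,y=pix2cam(c,np.array([float(u)]),np.array([float(v)]));d=T[:3,:3]@[x[0],-y[0],-1];P=o+d*((n@Mc+h-n@o)/(n@d))-Mc;return np.array([P@ex,P@ey])*1e3
col=f[225:340,248:260].mean(1).round(0)
red=(col[:,0]-col[:,1]>60);wh=(col.min(1)>110);print('white rows',np.nonzero(wh)[0]+225,'red rows',(np.nonzero(red)[0]+225)[[0,-1]])
for v in (248,256,316,322): print(v,onp(254,v,.0795))
m=((f[:,:,0]-np.maximum(f[:,:,1],f[:,:,2]))>40)
for v in range(215,290,12):
    u=np.nonzero(m[v,190:320])[0]+190; print(v,u[[0,-1]],onp(u[0],v,.060),onp(u[-1],v,.060))
v=np.nonzero(m[200:,254])[0]+200;print('front rim',v[0],onp(254,v[0],.060))
E
```

```text
white rows [252 253 254 255 318 319 320 321 322 323 324 325 326 327 328 329 330 331
 332 333 334 335 336 337 338 339] red rows [225 317]
248 [-19.4741  -5.6348]
256 [-15.8806  -4.0561]
316 [13.7094  8.9439]
322 [16.9659 10.3748]
215 [225 280] [-20.7122 -20.85  ] [-31.0906   3.4413]
227 [213 295] [-12.557  -23.8354] [-28.2166  12.9246]
239 [204 303] [ -4.7498 -25.5498] [-23.8874  19.4971]
251 [200 306] [  2.3046 -25.0218] [-18.4389  23.9398]
263 [200 306] [  8.7755 -22.6172] [-12.2252  27.0985]
275 [240 267] [ 7.3673 -1.2108] [ 1.9624 11.6259]
287 [240 267] [14.1486  1.6435] [ 8.6727 14.6905]
front rim 209 [-29.0202  -9.3165]
```

Call:
jog_arm([
  [[-2,-1,7,0,1],[-4,-2.5,14,0,1],[-4,-2.5,20,0,1],[-4,-2.5,25,0,1],[-4,-2.5,29,0,1],[-4,-2.5,32,0,1],[-4,-2.5,35,0,1],[-4,-2.5,36,0,1]],
], force=40)

```text
time: 40.93
tool_pos: [0.6076, -0.045, 0.145]
ee_rot: [-168.1, 27.7, -155.1]
wrist_force: [-8.4, -1.7, 7.6]
opening: 0.0125
gripper_force: 69.6
```

```bash
cat >> cap.py <<'E'
def rep(img=None):
    info();R,p,s=tool();F=s['wrist_force'];print('F n,ex,ey',F@n,F@ex,F@ey,'tcp h,ex,ey',[(p-Mc)@e*1e3 for e in (n,ex,ey)],'xang',203.4-np.degrees(turn(203.4))*-1)
    c=r.camera('wrist');f=c['frame'].astype(int);red=((f[:,:,0]-np.maximum(f[:,:,1],f[:,:,2]))>40)
    P,u,v=cloud(c,red);P=P[np.linalg.norm(P-p,axis=1)<.05];h=(P-Mc)@n*1e3;X=np.stack([(P-Mc)@ex,(P-Mc)@ey],1)*1e3
    m0=(p-Mc)@n*1e3
    hd=(h<m0+6)&(h>m0-6)
    if hd.sum()>100:
        mh=np.median(h[hd]);hd=abs(h-mh)<3;A=np.c_[X[hd],np.ones(hd.sum())];k=np.linalg.lstsq(A,h[hd],rcond=None)[0]
        hull=cv2.convexHull(X[hd].astype(np.float32))[:,0];fc=least_squares(lambda t:np.hypot(*(hull-t).T)-27.6,X[hd].mean(0),loss='soft_l1').x
        print('head top h at centre',k@[*fc,1],'-> origin h',k@[*fc,1]-27.5,'slope deg ex,ey',np.degrees(k[:2]),'centre',fc,hd.sum())
    if img: save(c,img)
E
python3 - <<'E'
from cap import *
rep('w12.png')
E
```

```text
t 40.9333 p [ 0.6076 -0.045   0.145 ] rot [-168.1225   27.7226 -155.0644] z [ 0.4996  0.0053 -0.8663] x [-0.8027 -0.3732 -0.4652] q [ 35.8739  41.384  -50.27   126.1528 107.705   30.4211  13.0178] F [-8.4244 -1.6939  7.5677] op 0.012531396420163397 69.62964534759521
F n,ex,ey 10.736295973587893 -3.4537717512036608 -1.985624464072941 tcp h,ex,ey [np.float64(23.04018966831727), np.float64(-5.390009094090334), np.float64(-2.1086344526310414)] xang 203.63414951749297
head top h at centre 21.749319495501727 -> origin h -5.750680504498273 slope deg ex,ey [-2.9732 -0.3645] centre [0.8993 1.1527] 2192
```

Call:
jog_arm([
  [[0,0,-1,0,0.65],[0,0,-1,0,0.65],[-3,0,-1,0,0.65],[-7,0,-1,0,0.65],[-7,0,-1,0,0.8],[-7,0,-1,0,1],[-7,0,-1,0,1],[-7,0,-1,0,1]],
], force=60)

```text
time: 41.65
tool_pos: [0.6147, -0.0414, 0.1508]
ee_rot: [-168.1, 27.9, -154.9]
wrist_force: [0.3, -0.5, 2.7]
opening: 0.0124
gripper_force: 62.0
```

```bash
python3 - <<'E'
from cap import *
rep('w13.png')
E
```

```text
t 41.65 p [ 0.6147 -0.0414  0.1508] rot [-168.0644   27.9414 -154.9471] z [ 0.5029  0.0068 -0.8643] x [-0.8003 -0.3741 -0.4686] q [ 35.212   40.8317 -49.8763 125.1412 105.9877  29.7589  14.4611] F [ 0.2972 -0.4879  2.6785] op 0.012438293134172548 62.020890115527436
F n,ex,ey 2.1625373082284938 1.6117067260077351 -0.477515188347634 tcp h,ex,ey [np.float64(24.54906450341591), np.float64(3.5727214783621877), np.float64(1.7015829148805772)] xang 203.6904655173491
head top h at centre 24.84086866114709 -> origin h -2.6591313388529088 slope deg ex,ey [-1.3534  0.8842] centre [-0.3963  0.5527] 3689
```

Call:
jog_arm([
  [[1,0,2,0,1],[2,0,3,0,1],[2,0,4,0,1],[2,0,5,0,1],[2,0,5,0,1],[2,0,5,0,1],[2,0,5,0,1],[2,0,5,0,1]],
])

```text
time: 42.37
tool_pos: [0.6167, -0.0415, 0.1466]
ee_rot: [-168.0, 28.1, -154.8]
wrist_force: [1.3, 0.8, 7.9]
opening: 0.0126
gripper_force: 62.7
```

```bash
python3 - <<'E'
from cap import *
rep('w14.png')
E
```

```text
t 42.3667 p [ 0.6167 -0.0415  0.1466] rot [-168.0025   28.0838 -154.8449] z [ 0.5052  0.0076 -0.863 ] x [-0.7986 -0.375  -0.4708] q [ 35.2507  41.5917 -50.0505 125.1332 107.2421  30.3096  13.6302] F [1.2971 0.7678 7.9125] op 0.012587381740666948 62.73028351984976
F n,ex,ey 6.217039419783882 5.057628265915418 0.8118250858899481 tcp h,ex,ey [np.float64(19.954703075865552), np.float64(3.2361187859287237), np.float64(1.712314345866012)] xang 203.74903351612784
head top h at centre 20.18657692759501 -> origin h -7.313423072404991 slope deg ex,ey [-1.3302  0.8425] centre [-0.7384  0.5722] 3673
```

Call:
jog_arm([
  [[0,0,2,0,1],[0,0,4,0,1],[0,0,6,0,1],[0,0,8,0,1],[0,0,10,0,1],[0,0,11,0,1],[0,0,12,0,1],[0,0,12,0,1]],
])

```text
time: 43.08
tool_pos: [0.6206, -0.0412, 0.1393]
ee_rot: [-167.7, 28.1, -154.6]
wrist_force: [-29.2, -3.2, 48.5]
opening: 0.0125
gripper_force: 73.0
```

```bash
python3 - <<'E'
from cap import *
rep('w15.png')
E
```

```text
t 43.0833 p [ 0.6206 -0.0412  0.1393] rot [-167.7019   28.0955 -154.624 ] z [ 0.507   0.0047 -0.8619] x [-0.797  -0.3781 -0.4709] q [ 34.9852  42.8635 -50.1928 124.9542 108.7702  31.4626  12.6901] F [-29.2062  -3.2126  48.5079] op 0.01248184762689647 73.0250332475407
F n,ex,ey 56.555027088085055 -0.9123920178934668 -4.22681243771232 tcp h,ex,ey [np.float64(11.62378017373862), np.float64(2.8955155099227765), np.float64(2.064235722327003)] xang 203.93406367465676
head top h at centre 12.033633829762916 -> origin h -15.466366170237084 slope deg ex,ey [-0.415   0.2377] centre [-0.6812  0.7067] 3670
```

```bash
python3 - <<'E'
from cap import *
c=r.camera('wrist');P,u,v=cloud(c);w=P-Mc;h=w@n*1e3;X=w@ex*1e3;Y=w@ey*1e3;rr=np.hypot(X,Y)
for a,b in ((28.5,30),(29,32),(36,45),(45,60)):
    m=(rr>a)&(rr<b)&(abs(h)<25);print(a,b,m.sum(),np.percentile(h[m],[10,25,50,75,90]).round(1))
m=(rr>38)&(rr<60)&(h<3)&(h>-15);A=np.c_[X[m],Y[m],np.ones(m.sum())];k=np.linalg.lstsq(A,h[m],rcond=None)[0];print('panel h at port',k[2],'slope deg',np.degrees(k[:2]))
E
```

```text
28.5 30 526 [2.8 3.3 3.7 4.2 5.2]
29 32 1302 [0.4 1.1 2.9 3.7 4.2]
36 45 5870 [-2.5 -2.  -1.6 -0.8  0.7]
45 60 13171 [-2.5 -2.1 -1.7 -1.1  0.9]
panel h at port -1.2123734607526298 slope deg [0.45   0.5407]
```

Call:
jog_arm([
  [[0,0,-2,0,1],[0,0,-4,0,1],[0,0,-4.5,0.08,1],[0,0,-4.5,0.18,1],[0,0,-4.5,0.28,1],[0,0,-4.5,0.38,1],[0,0,-4.5,0.48,1],[0,0,-4.5,0.5,1]],
], force=35)

```text
time: 43.85
tool_pos: [0.619, -0.0423, 0.1398]
ee_rot: [175.7, 30.0, 172.0]
wrist_force: [-7.1, -2.0, 14.5]
opening: 0.0124
gripper_force: 66.9
```

```bash
python3 - <<'E'
from cap import *
rep('w16.png');R,p,s=tool();print('torque about tool z',R[:,2]@s['ft_torque'],'F tool',R.T@s['wrist_force'])
E
```

```text
t 43.85 p [ 0.619  -0.0423  0.1398] rot [175.6606  29.9648 172.0379] z [ 0.5037  0.0059 -0.8638] x [-0.858   0.12   -0.4995] q [ 38.3899  45.3507 -56.191  124.8692 106.2536  35.8583 -12.6163] F [-7.1197 -2.0297 14.5441] op 0.012392290017434268 66.92910875659436
F n,ex,ey 16.119677291897155 1.17521005242648 -2.2764982049282914 tcp h,ex,ey [np.float64(12.861504658627586), np.float64(1.8615989306049263), np.float64(0.9831657442130269)] xang 174.82891424855086
head top h at centre 13.20117969419774 -> origin h -14.29882030580226 slope deg ex,ey [-1.4905  1.0676] centre [-2.2446  1.8265] 3678
torque about tool z -0.042140929562357585 F tool [ -1.3701   0.041  -15.7405]
```

Call:
jog_arm([
  [[0,0,0,0.1,1],[0,0,0,0.2,1],[0,0,0,0.3,1],[0,0,0,0.4,1],[0,0,0,0.5,1],[0,0,0,0.6,1],[0,0,0,0.7,1],[0,0,0,0.75,1]],
])

```text
time: 44.57
tool_pos: [0.6182, -0.0447, 0.1394]
ee_rot: [156.0, 18.8, 126.1]
wrist_force: [-9.8, -5.2, 18.1]
opening: 0.0126
gripper_force: 67.4
```

```bash
python3 - <<'E'
from cap import *
rep('w17.png');R,p,s=tool();print('torque about tool z',R[:,2]@s['ft_torque'],'F tool',R.T@s['wrist_force'])
E
```

```text
t 44.5667 p [ 0.6182 -0.0447  0.1394] rot [156.0029  18.8479 126.0625] z [ 0.5025  0.0008 -0.8646] x [-0.5571  0.765  -0.3231] q [ 42.0949  49.4513 -63.8619 124.8467 104.502   42.8483 -52.0536] F [-9.7509 -5.1575 18.0666] op 0.012550024015301012 67.44623513819533
F n,ex,ey 20.431393284867283 0.7541086565061264 -5.494284123741047 tcp h,ex,ey [np.float64(12.86162185773334), np.float64(0.9418434063699737), np.float64(-1.5000860570867949)] xang 131.8087156854067
head top h at centre 13.287339789742575 -> origin h -14.212660210257425 slope deg ex,ey [-0.9665  1.504 ] centre [-1.8434  2.0673] 3663
torque about tool z -0.04713548738382367 F tool [ -2.9143  -3.4576 -21.2799]
```

Call:
jog_arm([
  [[0,0,0,0.04,1],[0,0,0,0.08,1],[0,0,0,0.12,1],[0,0,0,0.16,1],[0,0,0,0.2,1],[0,0,0,0.24,1],[0,0,0,0.26,1],[0,0,0,0.26,1]],
])

```text
time: 45.28
tool_pos: [0.6173, -0.0454, 0.1389]
ee_rot: [152.4, 12.5, 112.3]
wrist_force: [-12.6, -6.3, 17.7]
opening: 0.0126
gripper_force: 67.4
```

```bash
python3 - <<'E'
from cap import *
rep('w18.png');R,p,s=tool();print('torque about tool z',R[:,2]@s['ft_torque'],'F tool',R.T@s['wrist_force'])
E
```

```text
t 45.2833 p [ 0.6173 -0.0454  0.1389] rot [152.3966  12.4597 112.3457] z [ 0.5012 -0.0007 -0.8653] x [-0.3712  0.9031 -0.2158] q [ 42.9077  50.5781 -65.7284 124.8955 104.1544  44.7032 -65.9205] F [-12.5538  -6.3206  17.7031] op 0.01261149102945221 67.36442085952149
F n,ex,ey 21.4977831157502 -1.8184376556241624 -6.7540463057802835 tcp h,ex,ey [np.float64(12.880367694017137), np.float64(-0.013733219803128104), np.float64(-2.2068408159051125)] xang 117.14620841394853
head top h at centre 13.21631598009324 -> origin h -14.28368401990676 slope deg ex,ey [-0.9706  1.7774] centre [-1.8661  1.9878] 3687
torque about tool z -0.3104997961199498 F tool [ -4.8395  -4.3268 -22.6293]
```

Call:
jog_arm([
  [[0,0,-1,0,1],[0,0,-2,0,1],[0,0,-3,0,1],[0,0,-4,0,1],[0,0,-5,0,1],[0,0,-6,0,1],[0,0,-7,0,1],[0,0,-7,0,1]],
])

```text
time: 46.0
tool_pos: [0.6142, -0.0445, 0.1423]
ee_rot: [152.5, 12.1, 112.4]
wrist_force: [4.8, -3.0, -11.3]
opening: 0.0128
gripper_force: 59.8
```

```bash
python3 - <<'E'
from cap import *
rep('w19.png');R,p,s=tool();print('torque about tool z',R[:,2]@s['ft_torque'],'F tool',R.T@s['wrist_force'])
E
```

```text
t 46.0 p [ 0.6142 -0.0445  0.1423] rot [152.4727  12.1241 112.373 ] z [ 0.4983  0.0037 -0.867 ] x [-0.3721  0.9041 -0.21  ] q [ 43.1365  49.8894 -65.7672 125.044  103.2928  43.9848 -65.585 ] F [  4.8115  -3.0141 -11.2703] op 0.012796411119229273 59.832741022109985
F n,ex,ey -12.218322164269132 -1.3837664901768605 -2.8450762053344403 tcp h,ex,ey [np.float64(17.43755132528832), np.float64(-1.0017732137770214), np.float64(-1.3687263888955452)] xang 117.01653660792459
head top h at centre 17.43083039388042 -> origin h -10.06916960611958 slope deg ex,ey [-0.1888  0.6569] centre [-2.3963  2.246 ] 3582
torque about tool z -0.08040960525486374 F tool [-1.7592 -3.18    9.8911]
```

Call:
jog_arm([
  [[0,0,1,0,0.9],[0,0,1,0,0.6],[0,0,1,0,0.5],[0,0,1,0,0.5],[0,0,0,0,0.5],[0,0,-10,0,0.5],[0,0,-25,0,0.5],[0,0,-40,0,0.5]],
])

```text
time: 46.72
tool_pos: [0.5944, -0.0418, 0.1798]
ee_rot: [152.2, 12.1, 112.6]
wrist_force: [0.2, -0.0, 0.0]
opening: 0.0429
gripper_force: 0.0
```

Call:
jog_arm([
  [[0,0,-15,0,0.5],[0,0,-30,0,0.5],[0,0,-45,0,0.5],[0,0,-60,0,0.5],[0,0,-60,0,0.5],[0,0,-60,0,0.5],[0,0,-60,0,0.5],[0,0,-60,0,0.5]],
])

```text
time: 47.38
tool_pos: [0.5649, -0.0431, 0.2304]
ee_rot: [152.3, 12.1, 112.5]
wrist_force: [0.5, 0.1, 0.1]
opening: 0.0427
gripper_force: 0.0
```

```bash
python3 - <<'E'
from cap import *
info();c=r.camera('wrist');save(c,'w20.png')
f=c['frame'].astype(int);red=((f[:,:,0]-np.maximum(f[:,:,1],f[:,:,2]))>40)
P,u,v=cloud(c);w=P-Mc;h=w@n*1e3;X=w@ex*1e3;Y=w@ey*1e3;rr=np.hypot(X,Y);rd=red[v,u]
pn=(rr>38)&(rr<60)&(h<5)&(h>-15);print('panel h',np.median(h[pn]))
m=rd&(rr<34);hist,ed=np.histogram(h[m],bins=np.arange(0,50,1.));print([(int(ed[i]),int(hist[i])) for i in range(len(hist)) if hist[i]>40])
hp=np.median(h[pn]);hd=m&(h-hp>14)&(h-hp<26);print('head above panel (locked 19.5)',np.median(h[hd])-hp,'centre',np.mean(X[hd]),np.mean(Y[hd]))
E
```

```text
t 47.3833 p [ 0.5649 -0.0431  0.2304] rot [152.2709  12.1019 112.5177] z [ 0.5009  0.0068 -0.8655] x [-0.3745  0.9032 -0.2097] q [ 49.1812  34.7242 -68.6853 127.5238  86.6502  34.5854 -55.5996] F [0.487  0.0906 0.1244] op 0.04273191791384528 0.0
panel h -1.6798401939412784
[(15, 65), (16, 429), (17, 1272), (18, 699), (19, 65), (35, 62), (36, 228), (37, 467), (38, 165)]
head above panel (locked 19.5) 19.31510929935391 centre -3.581149654322666 4.443215673528974
```

View pics/w20.png

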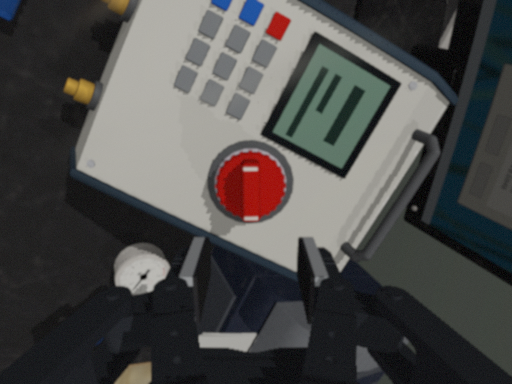

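The picture shows the cap seated in the collar at about (250, 182), with its head 19.3 mm above the panel against 19.5 mm when locked. The gripper is clear of it.

```bash
python3 -c "
from workcell import r
print(r.hand_in())"
```

```text
the job is handed in; nothing more can be done
None
```

The job is handed in: the cell is in the port and the red cap is closed on it and released, with the head measuring 19.3 mm above the panel (19.5 mm when locked). The hand-in returned no verdict, so I can't confirm the judged result.

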